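Close up the saw's gearbox

TASK

Close up the gearbox: with the wooden mallet knock every sprung locking pin fully down, then with the T-key tighten the four nuts of the round cover clockwise in cross order, each next to the one opposite, in two passes: first turn all of them about half way (roughly 45 degrees), then all of them fully tight. At the end the mallet stands upright on its plywood board and the T-key upright in its tray. Keep the gripper's fingers off the pins, nuts and gearbox and the T-key off the pins, and leave the offcut and the tape measure alone.

Things in the scene. Friction and masses are not known exactly. Their poses are not given: they have to be found in the camera images.
- gearbox: grey gearbox fixed on the bench, 200 x 200 x 60 mm, with a round aluminium cover (164 mm across, flat top 72 mm above the bench) and a small plug in the middle (26 mm across, 8 mm high). Origin: centre of the underside; z up. Nuts 1 to 4 sit on the cover, 58 mm from its centre, at the gearbox's +x, +y, -x, -y; pin holders stand on its corners
- nut1 (a joint): turn of nut 1 in rad: grows as it is tightened, clockwise seen from above; starts slack (0 to 0.12) and meets its firm stop (fully tight) at 1.5 rad. Friction torque 0.35 N m; it stays where it is left
- nut1_base (a point): nut 1: steel square nut, sides 30 mm long and 15 mm high, then a taper and stud end up to 27 mm. Point: on its axis where it meets the cover's top. x and y are square to its sides and turn with it. Nuts 1, 2, 3, 4 follow round the ring: 1 is opposite 3, 2 opposite 4
- nut2 (a joint): turn of nut 2 in rad: grows as it is tightened, clockwise seen from above; starts slack (0 to 0.12) and meets its firm stop (fully tight) at 1.5 rad. Friction torque 0.35 N m; it stays where it is left
- nut2_base (a point): nut 2: steel square nut, sides 30 mm long and 15 mm high, then a taper and stud end up to 27 mm. Point: on its axis where it meets the cover's top. x and y are square to its sides and turn with it. Nuts 1, 2, 3, 4 follow round the ring: 1 is opposite 3, 2 opposite 4
- nut3 (a joint): turn of nut 3 in rad: grows as it is tightened, clockwise seen from above; starts slack (0 to 0.12) and meets its firm stop (fully tight) at 1.5 rad. Friction torque 0.35 N m; it stays where it is left
- nut3_base (a point): nut 3: steel square nut, sides 30 mm long and 15 mm high, then a taper and stud end up to 27 mm. Point: on its axis where it meets the cover's top. x and y are square to its sides and turn with it. Nuts 1, 2, 3, 4 follow round the ring: 1 is opposite 3, 2 opposite 4
- nut4 (a joint): turn of nut 4 in rad: grows as it is tightened, clockwise seen from above; starts slack (0 to 0.12) and meets its firm stop (fully tight) at 1.5 rad. Friction torque 0.35 N m; it stays where it is left
- nut4_base (a point): nut 4: steel square nut, sides 30 mm long and 15 mm high, then a taper and stud end up to 27 mm. Point: on its axis where it meets the cover's top. x and y are square to its sides and turn with it. Nuts 1, 2, 3, 4 follow round the ring: 1 is opposite 3, 2 opposite 4
- holder1: pin holder 1, a dark steel block 34 x 34 x 36 mm, 0.6 kg, sitting in a shallow pocket on a corner of the gearbox (its top 96 mm above the bench); may be absent together with its pin. Origin: centre of its underside, 60 mm above the bench, on the pin's axis; z up. The pin is steel, 18 mm across with a flat top, which stands 18 mm above the holder's top when up (114 mm above the bench)
- pin1 (a joint): how far sprung locking pin 1 is down, in m: 0 to 0.001 up (start), 0.016 fully home at its stop, where its top stands 2 mm above the holder. It takes about 9 to 12 N plus drag (more when moved fast) to move and stays where it is left
- holder2: pin holder 2, a dark steel block 34 x 34 x 36 mm, 0.6 kg, sitting in a shallow pocket on a corner of the gearbox (its top 96 mm above the bench); may be absent together with its pin. Origin: centre of its underside, 60 mm above the bench, on the pin's axis; z up. The pin is steel, 18 mm across with a flat top, which stands 18 mm above the holder's top when up (114 mm above the bench)
- pin2 (a joint): how far sprung locking pin 2 is down, in m: 0 to 0.001 up (start), 0.016 fully home at its stop, where its top stands 2 mm above the holder. It takes about 9 to 12 N plus drag (more when moved fast) to move and stays where it is left
- holder3: pin holder 3, a dark steel block 34 x 34 x 36 mm, 0.6 kg, sitting in a shallow pocket on a corner of the gearbox (its top 96 mm above the bench); may be absent together with its pin. Origin: centre of its underside, 60 mm above the bench, on the pin's axis; z up. The pin is steel, 18 mm across with a flat top, which stands 18 mm above the holder's top when up (114 mm above the bench)
- pin3 (a joint): how far sprung locking pin 3 is down, in m: 0 to 0.001 up (start), 0.016 fully home at its stop, where its top stands 2 mm above the holder. It takes about 9 to 12 N plus drag (more when moved fast) to move and stays where it is left
- holder4: pin holder 4, a dark steel block 34 x 34 x 36 mm, 0.6 kg, sitting in a shallow pocket on a corner of the gearbox (its top 96 mm above the bench); may be absent together with its pin. Origin: centre of its underside, 60 mm above the bench, on the pin's axis; z up. The pin is steel, 18 mm across with a flat top, which stands 18 mm above the holder's top when up (114 mm above the bench)
- pin4 (a joint): how far sprung locking pin 4 is down, in m: 0 to 0.001 up (start), 0.016 fully home at its stop, where its top stands 2 mm above the holder. It takes about 9 to 12 N plus drag (more when moved fast) to move and stays where it is left
- board: plywood board 200 x 200 x 6 mm fixed on the bench, the mallet's place. Origin: centre of its underside; sides along its x and y
- mallet_head (a point): wooden mallet, about 0.45 kg, most of it in the round head, 76 mm across and 64 mm high, standing on a flat striking face. Point: centre of the head, 32 mm above that face. z: head's axis, up as it stands. Handle level along -x at the height of this point (38 mm above the bench), 26 x 26 mm square, ending 167 mm from the head's axis; grip it about 70 mm from that axis
- tray: fixed open aluminium tray, 94 x 94 mm outside, walls 5 mm thick and 22 mm high, floor 5 mm thick: the T-key's place. Origin: centre of its underside
- key_grip (a point): steel T-key, 0.45 kg, upright in its tray: square socket below (51 mm outside, 35 mm inside, 30 mm deep), shaft 16 mm thick, level cross bar on top 130 x 18 x 18 mm. Point: centre of the bar, 120 mm above the socket's mouth. x along the bar, z up; socket sides square to x and y. On a nut the mouth rests on the cover and has about 0.18 rad of play either way
- offcut: bystander: aluminium profile offcut 170 x 45 x 30 mm lying beyond the gearbox; leave alone
- tape: bystander: tape measure 70 x 40 x 62 mm standing beyond the gearbox; leave alone
Mind the look-alikes: they are no part of the job. What is shaped like the part that bears key_grip but green is not meant.

How it is judged:
On the way, in this order (a step that is already met when the one before it is completed fails the run):
1. every pin is knocked fully down (value of joint each of pin1, pin2, pin3, pin4 above 0.013 m), for 0.2 s.
2. first pass done: all four nuts turned at least 0.4 rad (value of joint each of nut1, nut2, nut3, nut4 above 0.4 rad), for 0.2 s.
3. second pass done: all four nuts turned tight, past 1.35 rad (value of joint each of nut1, nut2, nut3, nut4 above 1.35 rad), for 0.2 s.
At the end, for the whole second after the job is handed in: Pins down 13 mm or more, nuts beyond 1.35 rad, the mallet upright on its board (head centre over the board, tilt under 0.12 rad), the T-key upright on its tray floor (within 25 mm of the centre, tilt under 0.1 rad), both at rest (all of step 1 and all of step 3 and x of mallet_head in the frame of board between -0.1 and 0.1 m and y of mallet_head in the frame of board between -0.1 and 0.1 m and z of mallet_head in the frame of board between 0.03 and 0.046 m and angle between mallet_head's own z axis and vertical below 0.12 rad and horizontal distance between key_grip and tray below 0.025 m and z of key_grip in the frame of tray below 0.132 m and angle between key_grip's own z axis and vertical below 0.1 rad and linear speed of each of mallet, key below 0.03 m/s); the robot touches nothing.
It fails at once if a nut is tightened (past 0.3 rad) while a pin is still up (value of joint any of nut1, nut2, nut3, nut4 above 0.3 rad and value of joint any of pin1, pin2, pin3, pin4 below 0.013 m).
It fails at once if a nut is turned beyond 1.15 rad while another has not had its first pass (0.4 rad) (value of joint any of nut1, nut2, nut3, nut4 above 1.15 rad and value of joint any of nut1, nut2, nut3, nut4 below 0.4 rad).
It fails at once if out of cross order: two neighbouring nuts past 0.4 rad (first pass) or 1.15 rad (second pass) while the other two are not (((value of joint each of nut1, nut2 above 0.4 rad and value of joint each of nut3, nut4 below 0.4 rad) or (value of joint each of nut2, nut3 above 0.4 rad and value of joint each of nut4, nut1 below 0.4 rad) or (value of joint each of nut3, nut4 above 0.4 rad and value of joint each of nut1, nut2 below 0.4 rad) or (value of joint each of nut4, nut1 above 0.4 rad and value of joint each of nut2, nut3 below 0.4 rad)) or ((value of joint each of nut1, nut2 above 1.15 rad and value of joint each of nut3, nut4 below 1.15 rad) or (value of joint each of nut2, nut3 above 1.15 rad and value of joint each of nut4, nut1 below 1.15 rad) or (value of joint each of nut3, nut4 above 1.15 rad and value of joint each of nut1, nut2 below 1.15 rad) or (value of joint each of nut4, nut1 above 1.15 rad and value of joint each of nut2, nut3 below 1.15 rad))).
It fails at once if the fingers push the gearbox, a nut, a pin or its holder, or the T-key pushes a pin or holder (over 3 N) (contact force between the fingers and gearbox above 3 N or contact force between any of the fingers, key and holder1 above 3 N or contact force between any of the fingers, key and holder2 above 3 N or contact force between any of the fingers, key and holder3 above 3 N or contact force between any of the fingers, key and holder4 above 3 N).
It fails at once if the offcut or the tape measure is moved more than 30 mm (distance of any of offcut, tape from where it was at the start of the episode above 0.03 m).
Of holder1, holder2, holder3, holder4 only 2 to 4 are there at a start; the rules pass over those that are not, and their reading is None.
At some moment in a run one of mallet may be knocked a few centimetres aside while the robot is not near it.
It also fails if it takes over 184 s, if anything falls off the work surface, if the arm or the gripper's body presses on something with over 40 N, if the wrist force passes 120 N, or if a joint passes its speed limit or range.

ROBOT

A 7-joint arm with a two-finger parallel gripper is mounted at the origin on the work surface. World frame = base frame: x ahead of the robot, y to its left, z up, the work surface at z = 0. Lengths are in m, angles in rad, forces in N, time in s.
With the tool pointing down it reaches from about 0.4 to 0.925 m from the base axis. Payload 4.1 kg.
Tool frame: the origin (TCP) lies at the very end of the fingers, on their centre line; the grasp point (between the pads) lies 19 mm behind it; z points along the fingers, y is the direction in which the jaws open and shut (so a half turn about z gives the same grasp; the last joint's range is limited). The gripper opens to 85 mm and grips with 20 to 120 N. Pads are 22 mm wide; open, the fingers measure 114 mm over their backs; the gripper's body (76 mm by 85 mm) begins 54 mm behind the grasp point. The pads swing forward as they close: fully open they stand 13 mm farther back than shut.
Start: joints at [1.039, 0.398, 0.045, 1.537, -0.019, 1.207, -0.051], TCP at [0.273, -0.59, 0.231] pointing down, gripper open.
Joint ranges: [-2.82, 2.82], [-0.49, 2.23], [-1.37, 1.46], [0, 2.46], [-1.36, 4.5], [0.23, 2], [-2.94, 2.94]. Speed limits (rad/s): [2.57, 2.57, 3.14, 3.14, 3.14, 3.14, 3.14].

INTERFACE

Orientations are given as a unit quaternion [w, x, y, z].
In Python, from bench import arm gives the robot as it stands. The module is installed in compiled form; this text tells all that it offers.
- The arm moves only by the shell command python3 -m creep 'ROWS' [OPENING] [FORCE]. ROWS is JSON, a list of rows, each a list of 6 numbers: the shift along the world's x, y, z in mm, then the turn, a rotation vector about the world's x, y, z in rad. In form: [[x, y, z, rx, ry, rz], ...]. A call has 1 to 20 rows; each row shifts and turns the commanded pose from where the row before left it; what a row does not reach is not made up. A row lasts 1/12 s, in which the tool goes at most 41.7 mm and 7.16 degrees, less where a joint would pass 70% of its speed; a pose out of reach is approached as far as the arm can. A call with a gripper value outside its range is refused whole. OPENING is the finger opening in mm, from 0 to 85.4, set as the call begins (- or left out, the last holds). The fingers move at their own pace and stop on an object; FORCE is the grip in N (left out, the last holds). Time passes only in rows, so rows that do not move let the fingers close. It gives the time, the measured TCP pose, the force and the opening at its end, in the units of the state.
- arm.read_state(): the state, without advancing time (a new reading comes with each control period).
- arm.read_camera(name): name is "side" or "top" or "wrist"; returns a dict with "image" (384x512x3 uint8, blue, green, red), "mtx" (3x3 intrinsics, pixels), "k1" (the pictures are not rectified: a ray, as slopes to the right and down, at radius r is drawn at 1 + k1 r^2 times it, then the intrinsics apply), "pose" (4x4, takes a point from camera to world coordinates). Camera axes: x right, y down, z forward; pixel columns grow to the right and rows downward; lengths in m; the calibration is good to about 2 mm. A picture is of the moment at which its call begins. There is no depth.
- arm.close_job(): hands the job in, once; it reports no verdict.
The state is a dict: "time_s": time; "joint_positions": joint angles; "dq": joint speeds; "joint_efforts": joint torques, N m; "position": TCP position; "tool_rot": TCP orientation; "wrist_force": force on the tool from outside, world axes, zero at the start; "wrist_torque": the same for the moment, N m; "gripper_width": opening from 0.0 (shut) to 1.0 (fully open).
Only numpy, scipy, OpenCV 4.12 (cv2) and the standard library are available. Lean on these libraries where they do the work, as an engineer would, in place of code of your own. Each camera call takes 0.05 s, during which the arm holds its last target.

## Working session

There is one attempt and no reset: what is moved stays moved. The work goes in short steps, Python scripts to look and compute and a shell command to move; the robot and the scene stay as the last step left them, time stands still between calls to the robot, and variables do not carry over. Pictures are saved under pics/ and viewed, and the job is handed in when it is done.

```bash
mkdir -p pics; cat > h.py <<'E'
import numpy as np, cv2
from bench import arm
def cam(n):
    return arm.read_camera(n)
def ray(c,u,v):
    K=np.array(c["mtx"]);k=c["k1"]
    xd=(u-K[0,2])/K[0,0]; yd=(v-K[1,2])/K[1,1]
    rd=np.hypot(xd,yd); r=rd
    for _ in range(20): r=rd/(1+k*r*r)
    s=r/rd if rd>0 else 1
    P=np.array(c["pose"]); d=P[:3,:3]@np.array([xd*s,yd*s,1]); return P[:3,3],d
def onz(c,u,v,z):
    o,d=ray(c,u,v); return o+d*(z-o[2])/d[2]
def proj(c,p):
    P=np.array(c["pose"]);K=np.array(c["mtx"]); q=P[:3,:3].T@(np.array(p)-P[:3,3]); x,y=q[0]/q[2],q[1]/q[2]
    f=1+c["k1"]*(x*x+y*y); return K[0,0]*x*f+K[0,2],K[1,1]*y*f+K[1,2]
def save(c,n,crop=None,s=1):
    im=c["image"]
    if crop: im=im[crop[1]:crop[3],crop[0]:crop[2]]
    if s!=1: im=cv2.resize(im,None,fx=s,fy=s,interpolation=cv2.INTER_CUBIC)
    cv2.imwrite("pics/"+n+".png",im)
E
python3 - <<'E'
from h import *
import pickle
print(arm.read_state())
for n in ["top","side","wrist"]:
    c=cam(n); save(c,n+"0",s=1.5); pickle.dump(c,open(n+"0.pkl","wb")); print(n,np.round(c["pose"],3).tolist(),np.round(c["mtx"],1).tolist(),c["k1"])
E
```

```text
{'time_s': 0.0, 'joint_positions': array([ 1.03900332,  0.39922135,  0.04502076,  1.53785772, -0.01870274,
        1.20690507, -0.05065891]), 'dq': array([-9.33252337e-04, -1.22658959e-03,  1.90542439e-04,  8.00824366e-05,
       -8.94602607e-04,  4.23308064e-05, -7.62851531e-04]), 'joint_efforts': array([-2.56761865e-05, -4.75118494e+01,  1.36484262e+00, -2.54215604e+01,
        1.16259625e-02,  9.41049453e-03,  2.78331078e-05]), 'position': array([ 0.27238049, -0.58948689,  0.23025414]), 'tool_rot': array([-9.46083337e-04,  9.76659346e-01,  2.14791882e-01, -2.74377192e-04]), 'wrist_force': array([-0.12180696,  0.66764067, -0.39362907]), 'wrist_torque': array([ 0.01417507, -0.01069988,  0.01250635]), 'gripper_width': 0.999181502190049}
top [[0.132, -0.97, 0.204, 0.316], [-0.991, -0.129, 0.028, 0.059], [-0.001, -0.206, -0.979, 1.144], [0.0, 0.0, 0.0, 1.0]] [[411.0, 0.0, 259.3], [0.0, 411.0, 194.8], [0.0, 0.0, 1.0]] -0.06899618805022888
side [[0.981, -0.119, 0.156, 0.376], [-0.196, -0.61, 0.768, -0.662], [0.004, -0.784, -0.621, 0.721], [0.0, 0.0, 0.0, 1.0]] [[370.8, 0.0, 258.5], [0.0, 370.8, 191.0], [0.0, 0.0, 1.0]] -0.08217700543887768
wrist [[0.419, -0.861, -0.288, 0.346], [-0.908, -0.398, -0.131, -0.555], [-0.002, 0.317, -0.949, 0.374], [0.0, 0.0, 0.0, 1.0]] [[308.3, 0.0, 251.8], [0.0, 308.3, 186.6], [0.0, 0.0, 1.0]] -0.06940084100042151
```

View pics/top0.png

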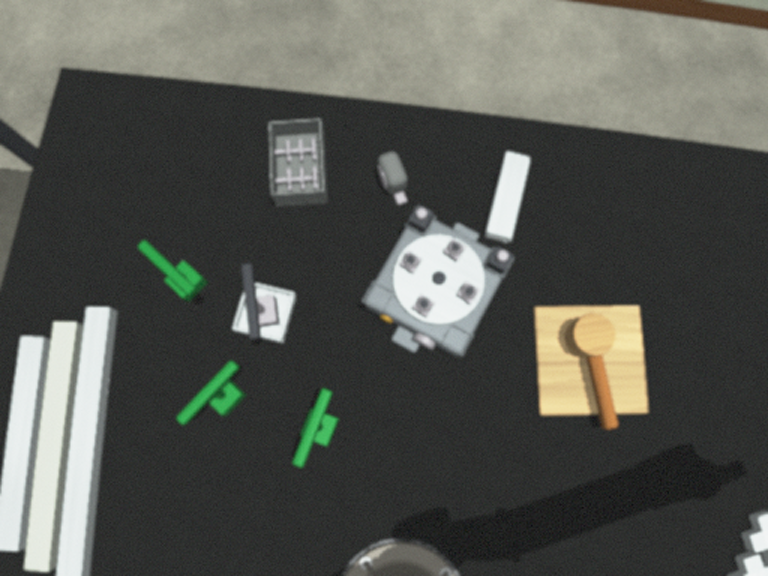

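View pics/side0.png

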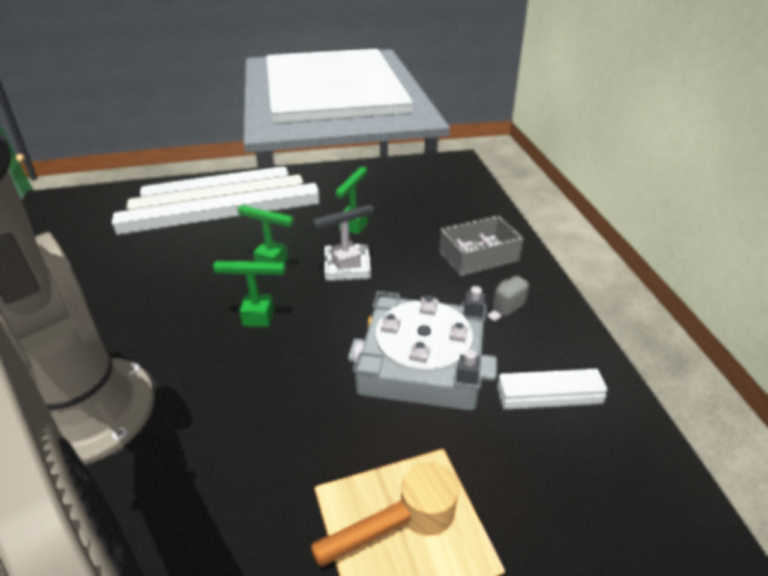

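View pics/wrist0.png

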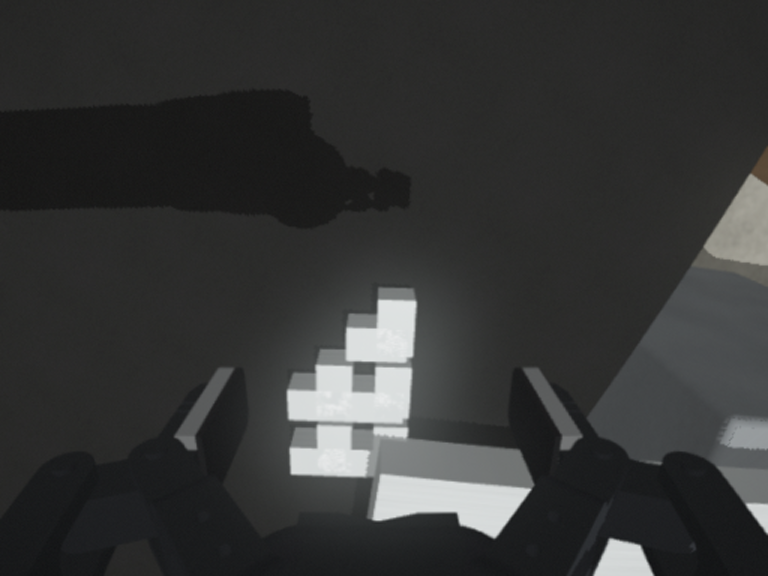

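Candidates for the T-key (top picture, 1.5x pixels): grey bar in the white tray (251,300); green look-alikes (172,270), (208,392), (313,428). By the description I choose the grey one in the tray. The mallet is the only one, at (594,335). Dark pin holders stand at (422,217) and (501,260) only. I'll check these in close crops.

```bash
python3 - <<'E'
from h import *
import pickle
c=pickle.load(open("top0.pkl","rb"))
im=c["image"]
a=cv2.resize(im[165:235,140:210],(400,400),interpolation=cv2.INTER_CUBIC)
b=cv2.resize(im[130:245,235:350],(600,600),interpolation=cv2.INTER_CUBIC)[:,:]
cv2.imwrite("pics/key0.png",a);cv2.imwrite("pics/gb0.png",b)
cv2.imwrite("pics/mal0.png",cv2.resize(im[195:295,345:445],(500,500),interpolation=cv2.INTER_CUBIC))
E
```

```text
(no output)
```

View pics/key0.png

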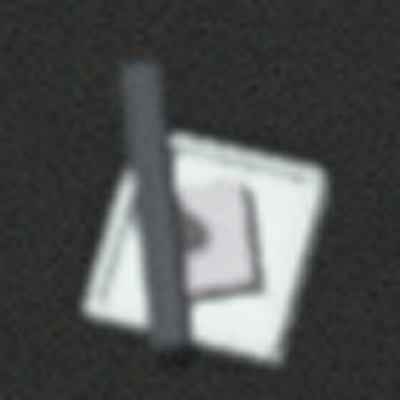

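View pics/gb0.png

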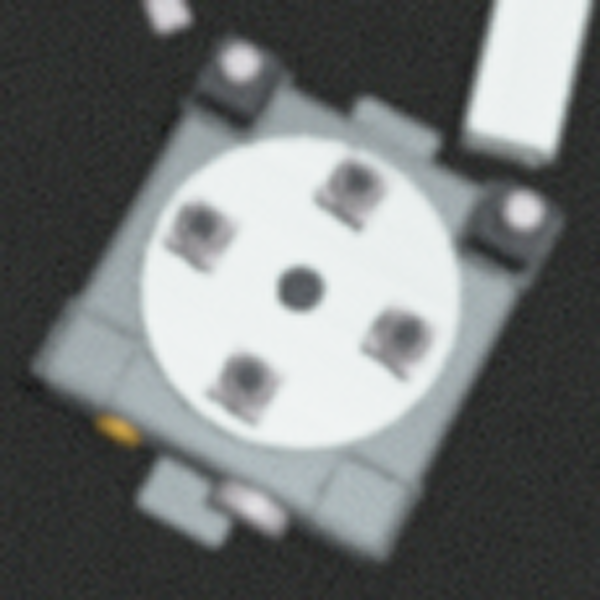

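View pics/mal0.png

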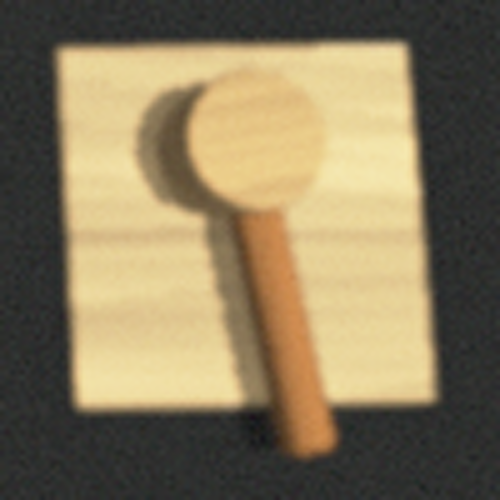

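The crops confirm it: grey bar in the tray (centre ~ (156,205) in its crop), socket below; two steel pins up at (240,62) and (523,210), the other two corners have only flat pads; the mallet stands with its head at (257,140) and handle towards the robot.

```bash
python3 - <<'E'
from h import *
import pickle
c=pickle.load(open("top0.pkl","rb"))
k=400/70; g=600/115; m=5
P=lambda off,s,u,v,z: np.round(onz(c,off[0]+(u+.5)/s-.5,off[1]+(v+.5)/s-.5,z)*1000,1)
K=(140,165);G=(235,130);M=(345,195)
a=P(K,k,141,64,.134);b=P(K,k,172,350,.134);print("bar",a,b,(a+b)/2,np.degrees(np.arctan2(*(a-b)[[1,0]])),np.linalg.norm(a-b))
t=[P(K,k,*q,.022) for q in[(173,130),(328,168),(278,362),(82,312)]];print("tray",t,np.mean(t,0))
pl=P(G,g,301,289,.080);cv=P(G,g,301,291,.072);print("plug",pl,"cover",cv)
hsv=cv2.cvtColor(c["image"],cv2.COLOR_BGR2GRAY)
for n,q in dict(up=(356,172),right=(408,326),down=(247,374),left=(199,222)).items():
    x=P(G,g,*q,.099);print("nut",n,x,x-pl,np.linalg.norm((x-pl)[:2]),np.degrees(np.arctan2(*(x-pl)[[1,0]])))
for q in[(240,62),(523,210)]:
    x=P(G,g,*q,.114);print("pin",x,x-pl,np.degrees(np.arctan2(*(x-pl)[[1,0]])))
h=P(M,m,258,139,.070);e=P(M,m,305,440,.051);print("head",h,"hend",e,np.degrees(np.arctan2(*(e-h)[[1,0]])),np.linalg.norm((e-h)[:2]))
t=[P(M,m,*q,.006) for q in[(57,45),(408,43),(440,403),(76,410)]];print("board",t,np.mean(t,0))
E
```

```text
bar [543.5 335.1 134. ] [419.  298.7 134. ] [481.25 316.9  134.  ] 16.297308791251947 129.7120271987143
tray [array([537.8, 343.9,  22. ]), array([529. , 264.9,  22. ]), array([431.5, 273.4,  22. ]), array([442.8, 372. ,  22. ])] [485.275 313.55   22.   ]
plug [575.4   6.7  80. ] cover [576.3   6.2  72. ]
nut up [635. -13.  99.] [ 59.6 -19.7  19. ] 62.77141068989929 -18.290627265399344
nut right [559.  -47.5  99. ] [-16.4 -54.2  19. ] 56.626848755691846 -106.83492410777426
nut down [524.2  29.3  99. ] [-51.2  22.6  19. ] 55.966061144232704 156.18303700297574
nut left [598.5  62.6  99. ] [23.1 55.9 19. ] 60.48487414221841 67.54773001194607
pin [680.2  52.5 114. ] [104.8  45.8  34. ] 23.606429587490947
pin [621.9 -96.8 114. ] [  46.5 -103.5   34. ] -65.80679101271123
head [ 513.1 -279.5   70. ] hend [ 360.1 -321.5   51. ] -164.6498635075756 158.66001386612822
board [array([ 563.6, -182. ,    6. ]), array([ 591.1, -382.3,    6. ]), array([ 391.1, -411.2,    6. ]), array([ 362.5, -210.1,    6. ])] [ 477.075 -296.4      6.   ]
```

```bash
python3 -m creep '[[14,24,0,0,0,-0.014],[14,24,0,0,0,-0.014],[14,24,0,0,0,-0.014],[14,24,0,0,0,-0.014],[14,24,0,0,0,-0.014],[14,24,0,0,0,-0.014],[14,24,0,0,0,-0.014],[14,24,0,0,0,-0.014],[14,24,0,0,0,-0.014],[14,24,0,0,0,-0.014],[14,24,0,0,0,-0.014],[14,24,0,0,0,-0.011],[0,0,0,0,0,0],[0,0,0,0,0,0],[0,0,0,0,0,0]]' 85 100
python3 - <<'E'
from h import *
s=arm.read_state();print(s["position"],s["tool_rot"])
c=cam("wrist");save(c,"w1",s=1.5)
import pickle;pickle.dump(c,open("w.pkl","wb"))
E
```

```text
time_s: 1.4
position: [0.44, -0.3027, 0.2311]
tool_rot: [0.0, 0.991, 0.133, -0.0]
wrist_force: [0.1, -0.4, 0.6]
gripper_width: 0.996
[ 0.44003422 -0.30274068  0.23114932] [ 2.52779008e-04  9.91071276e-01  1.33332130e-01 -4.51890335e-04]
```

View pics/w1.png

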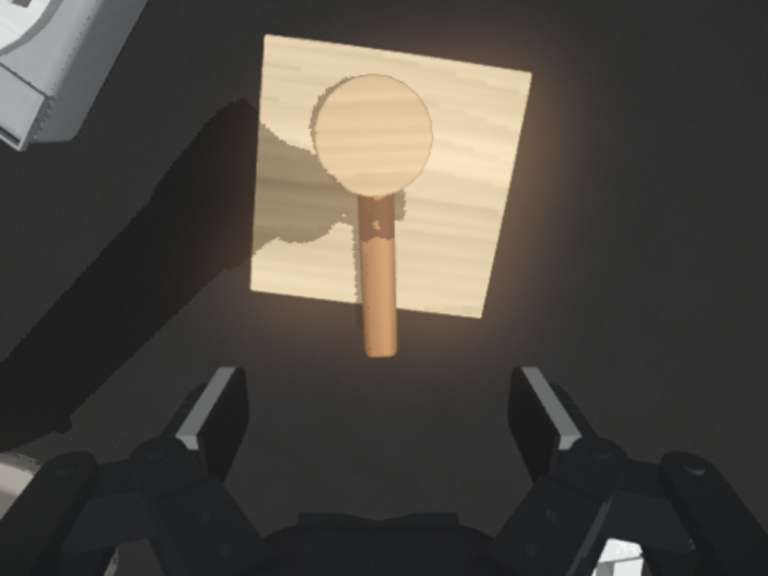

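Wrist view: head's top circle centred at (374,135), handle from (376,200) to (381,352), on the board; nothing else near.

```bash
python3 - <<'E'
from h import *
import pickle
c=pickle.load(open("w.pkl","rb"))
f=lambda u,v,z: np.round(onz(c,u/1.5,v/1.5,z)*1000,1)
h=f(372.5,134.5,.070);a=f(376,202,.051);e=f(380.5,348,.051)
print(h,a,e,[np.degrees(np.arctan2(*(p-q)[[1,0]])) for p,q in((h,e),(a,e),(h,a))])
d=(h-e)[:2];d/=np.linalg.norm(d);print("grip70",h[:2]-70*d, "len",np.linalg.norm((h-e)[:2]))
t=[f(*q,.006) for q in[(264,36),(531,73),(482,317),(250,290)]];print(t,np.mean(t,0))
E
```

```text
[ 512.5 -278.7   70. ] [ 468.9 -292.8   51. ] [ 360.5 -326.    51. ] [np.float64(17.28531697032297), np.float64(17.02841541861858), np.float64(17.920921804238926)]
grip70 [ 445.66141171 -299.49911333] len 159.18947829552053
[array([ 558.3, -183.5,    6. ]), array([ 586.3, -380.4,    6. ]), array([ 390.4, -409.3,    6. ]), array([ 361.8, -210.7,    6. ])] [ 474.2   -295.975    6.   ]
```

```bash
python3 -m creep '[[3,1,-16,0,0,0.011],[3,2,-18,0,0,0.011],[0,0,-18,0,0,0.011],[0,0,-18,0,0,0],[0,0,-18,0,0,0],[0,0,-18,0,0,0],[0,0,-18,0,0,0],[0,0,-18,0,0,0],[0,0,-18,0,0,0],[0,0,-18,0,0,0],[0,0,-14,0,0,0],[0,0,-10,0,0,0],[0,0,-8,0,0,0],[0,0,0,0,0,0],[0,0,0,0,0,0],[0,0,0,0,0,0]]' 85 120
python3 -m creep '[[0,0,0,0,0,0],[0,0,0,0,0,0],[0,0,0,0,0,0],[0,0,0,0,0,0],[0,0,0,0,0,0],[0,0,0,0,0,0],[0,0,0,0,0,0],[0,0,0,0,0,0],[0,0,0,0,0,0],[0,0,0,0,0,0]]' 0 120
python3 -m creep '[[0,0,3,0,0,0],[0,0,6,0,0,0],[0,0,12,0,0,0],[0,0,15,0,0,0],[0,0,15,0,0,0],[0,0,15,0,0,0],[0,0,15,0,0,0],[0,0,15,0,0,0],[0,0,15,0,0,0],[0,0,15,0,0,0],[0,0,10,0,0,0],[0,0,0,0,0,0],[0,0,0,0,0,0]]'
python3 - <<'E'
from h import *
s=arm.read_state();print(s["position"],s["tool_rot"],s["wrist_torque"])
save(cam("side"),"s2",s=1.5);save(cam("wrist"),"w2",s=1.5)
E
```

```text
time_s: 2.78
position: [0.4472, -0.2997, 0.0221]
tool_rot: [0.001, 0.989, 0.15, 0.001]
wrist_force: [-0.3, 0.6, -1.3]
gripper_width: 0.994
time_s: 3.62
position: [0.4469, -0.2994, 0.0219]
tool_rot: [0.0, 0.989, 0.15, 0.0]
wrist_force: [-1.6, 1.2, 5.4]
gripper_width: 0.282
time_s: 4.7
position: [0.4466, -0.2991, 0.1576]
tool_rot: [0.0, 0.989, 0.15, 0.0]
wrist_force: [-0.3, 0.6, -4.9]
gripper_width: 0.28
[ 0.44658687 -0.29908777  0.15764288] [2.69403813e-04 9.88707224e-01 1.49859653e-01 1.92009455e-04] [-0.06379916  0.2662804   0.00076139]
```

View pics/s2.png

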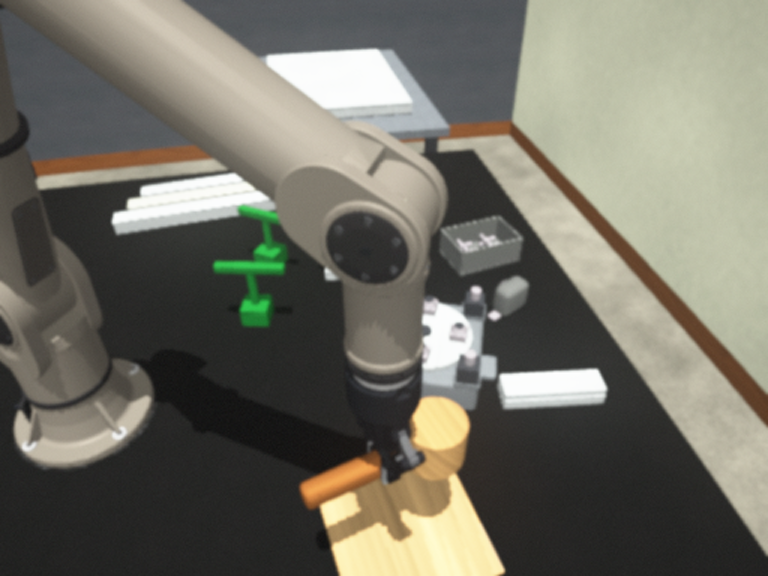

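View pics/w2.png

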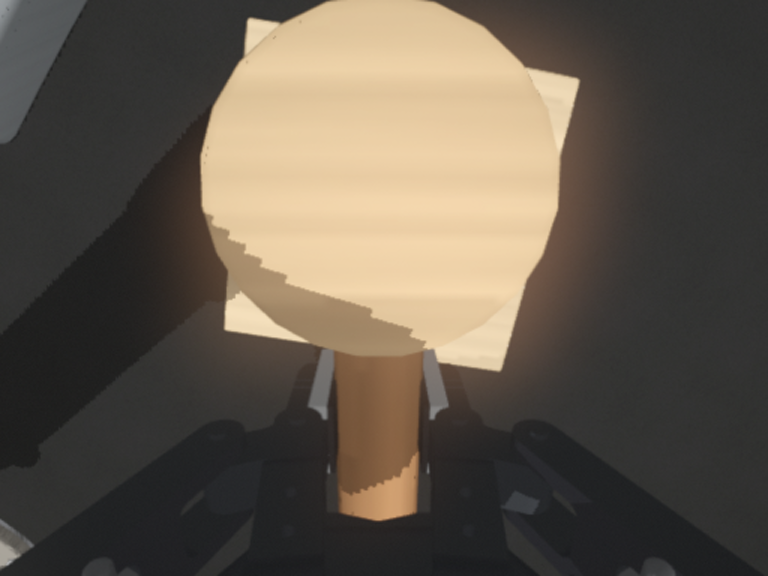

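Mallet is held level, ~4.9 N on the wrist. Going over the pin nearest, (622,-97).

```bash
python3 -m creep '[[8,12,0,0,0,0],[10,15,0,0,0,0],[11,16,0,0,0,0],[11,16,0,0,0,0],[11,16,0,0,0,0],[11,16,0,0,0,0],[11,16,0,0,0,0],[11,16,0,0,0,0],[11,16,0,0,0,0],[11,16,0,0,0,0],[11,16,0,0,0,0],[10,16,0,0,0,0],[0,0,-4,0,0,0],[0,0,-4,0,0,0],[0,0,0,0,0,0],[0,0,0,0,0,0]]'
python3 - <<'E'
from h import *
s=arm.read_state();print(s["position"],s["tool_rot"],s["wrist_torque"])
c=cam("side");save(c,"s3",(230,150,400,300),4)
c=cam("top");save(c,"t3",(200,100,380,260),4)
E
```

```text
time_s: 6.13
position: [0.5722, -0.1135, 0.1481]
tool_rot: [0.0, 0.989, 0.149, -0.002]
wrist_force: [-0.2, -0.2, -4.1]
gripper_width: 0.282
[ 0.57215717 -0.11346235  0.14809504] [ 5.22600081e-05  9.88841479e-01  1.48963667e-01 -1.53399253e-03] [-0.13181001  0.16518808  0.02426438]
```

View pics/s3.png

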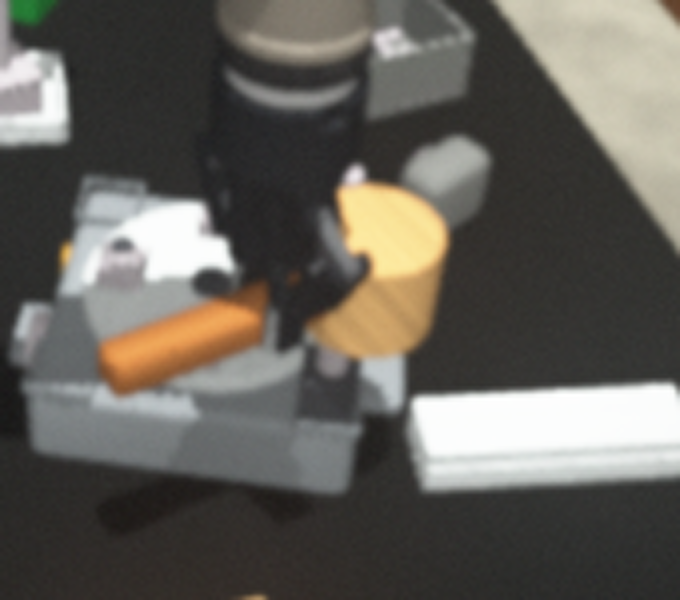

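View pics/t3.png

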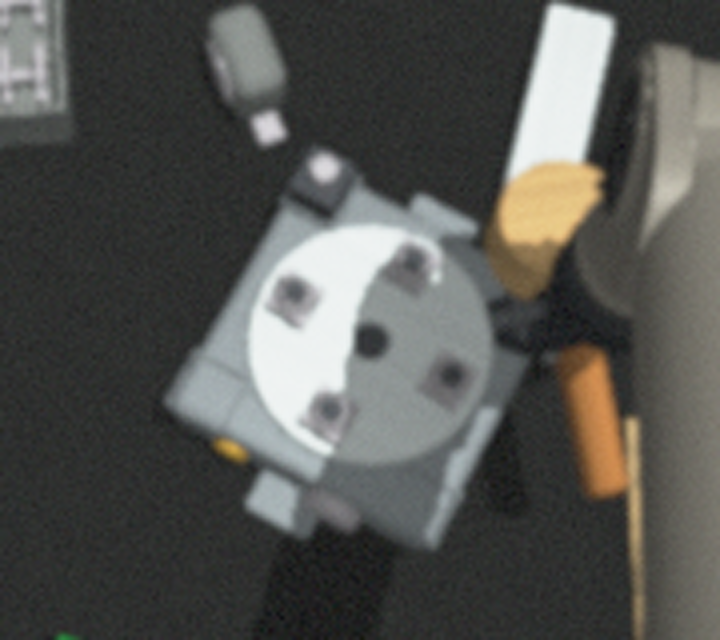

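Side view: the pin (335,362) lies under the handle-side of the head (310–435). I shift 5 mm back for margin and press down.

```bash
python3 -m creep '[[-3,-1,-4,0,0,0],[-2,0,-5,0,0,0],[0,0,-5,0,0,0],[0,0,-3,0,0,0],[0,0,-2,0,0,0],[0,0,-2,0,0,0],[0,0,-2,0,0,0],[0,0,-2,0,0,0],[0,0,-2,0,0,0]]'
python3 -m creep '[[0,0,-2,0,0,0],[0,0,-2,0,0,0]]'
python3 -m creep '[[0,0,-2,0,0,0],[0,0,-2,0,0,0]]'
python3 - <<'E'
from h import *
s=arm.read_state();print(s["position"],s["tool_rot"],s["wrist_torque"])
c=cam("side");save(c,"s4",(230,150,400,300),4)
E
```

```text
time_s: 6.98
position: [0.5685, -0.1132, 0.1233]
tool_rot: [0.0, 0.989, 0.15, -0.0]
wrist_force: [-5.5, -0.7, 5.4]
gripper_width: 0.288
time_s: 7.15
position: [0.5684, -0.1132, 0.1194]
tool_rot: [0.0, 0.989, 0.15, -0.0]
wrist_force: [-5.7, -0.3, 5.8]
gripper_width: 0.284
time_s: 7.32
position: [0.5684, -0.1132, 0.1154]
tool_rot: [0.0, 0.989, 0.15, -0.0]
wrist_force: [-7.0, 0.5, 6.1]
gripper_width: 0.28
[ 0.56835991 -0.1132443   0.11542886] [ 2.03124847e-04  9.88710612e-01  1.49837221e-01 -3.02242934e-04] [0.14078496 1.18135954 0.07946862]
```

View pics/s4.png

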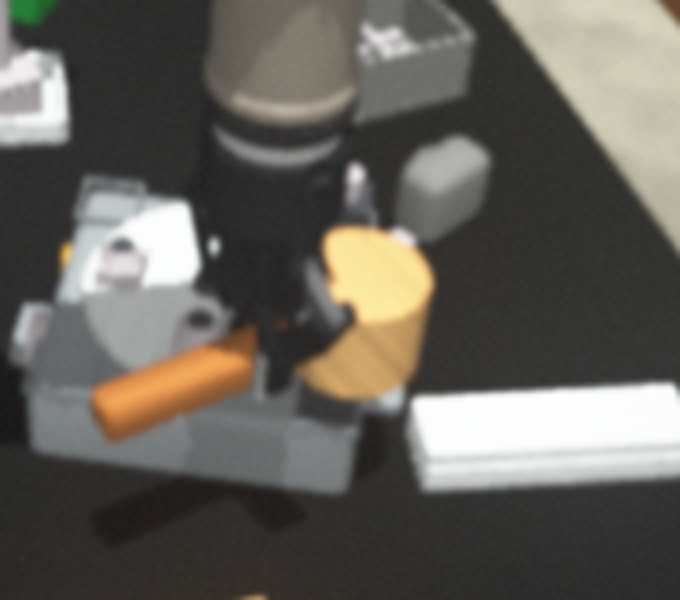

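The handle is slipping in pitch: the head is tipped up a little as the pin resists. I lift, shift so the pin is nearer to the grip (shorter lever), and look at the pin and the tilt.

```bash
python3 -m creep '[[0,0,8,0,0,0],[0,0,14,0,0,0],[0,0,14,0,0,0],[0,0,14,0,0,0],[0,0,0,0,0,0],[0,0,0,0,0,0],[0,0,0,0,0,0]]'
python3 - <<'E'
from h import *
import pickle
s=arm.read_state();print(s["position"],s["tool_rot"],s["wrist_torque"])
c=cam("side");save(c,"s5",(230,150,400,300),4);pickle.dump(c,open("s.pkl","wb"))
c=cam("wrist");save(c,"w5",s=1.5)
E
```

```text
time_s: 7.95
position: [0.5682, -0.1129, 0.1635]
tool_rot: [-0.0, 0.989, 0.15, -0.0]
wrist_force: [-0.1, 0.4, -4.1]
gripper_width: 0.283
[ 0.56823301 -0.11293417  0.163497  ] [-1.00534986e-04  9.88690740e-01  1.49967948e-01 -4.74890621e-04] [-0.06525649  0.24928714 -0.02903435]
```

View pics/s5.png

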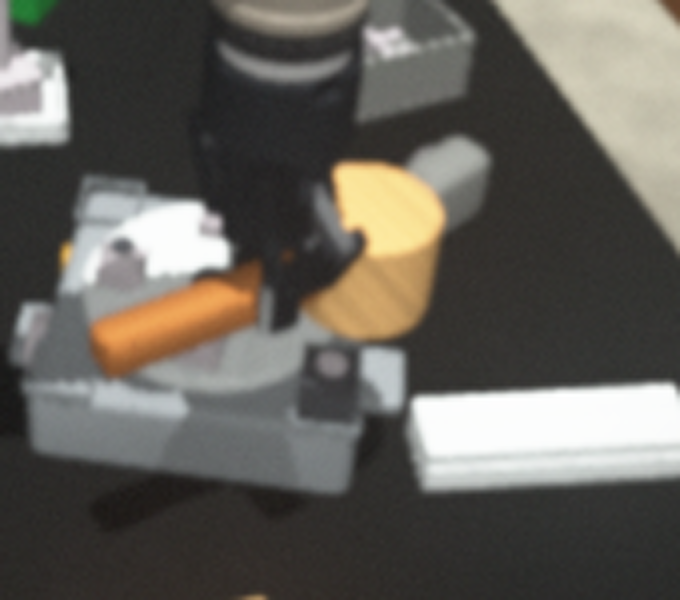

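View pics/w5.png

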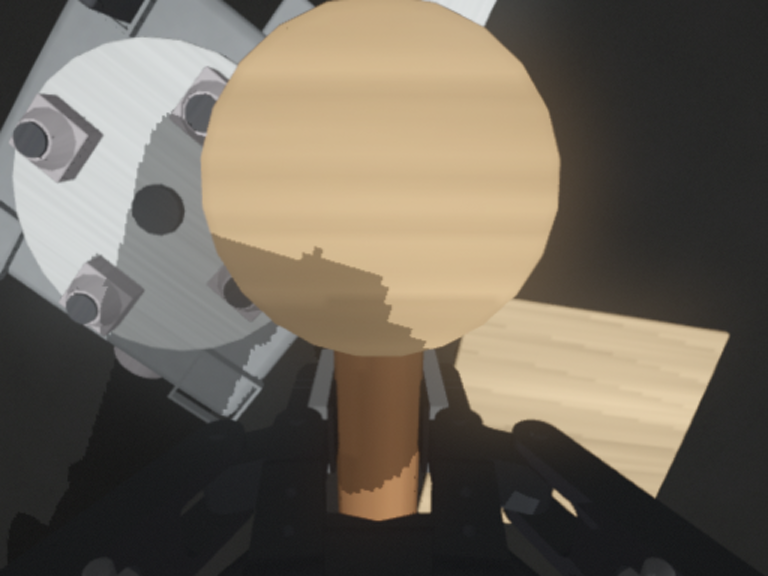

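Good: the wrist view is the same as before the stroke, so the mallet did not slip; the pin (332,362) is now almost flush. One more stroke to its stop.

```bash
python3 -m creep '[[0,0,-10,0,0,0],[0,0,-12,0,0,0],[0,0,-10,0,0,0],[0,0,-6,0,0,0],[0,0,-4,0,0,0],[0,0,-4,0,0,0],[0,0,-2,0,0,0],[0,0,-1,0,0,0],[0,0,-1,0,0,0]]'
python3 -m creep '[[0,0,-1,0,0,0],[0,0,-1,0,0,0]]'
python3 -m creep '[[0,0,-1,0,0,0],[0,0,0,0,0,0]]'
```

```text
time_s: 8.8
position: [0.5688, -0.1132, 0.1151]
tool_rot: [0.0, 0.989, 0.15, 0.0]
wrist_force: [-4.0, -0.1, 3.4]
gripper_width: 0.281
time_s: 8.97
position: [0.5687, -0.1132, 0.1141]
tool_rot: [0.0, 0.989, 0.15, 0.0]
wrist_force: [-5.4, 0.3, 7.0]
gripper_width: 0.285
time_s: 9.13
position: [0.5688, -0.1132, 0.1137]
tool_rot: [0.0, 0.989, 0.15, 0.0]
wrist_force: [-7.1, 0.0, 9.3]
gripper_width: 0.284
```

```bash
python3 -m creep '[[0,0,-2,0,0,0],[0,0,0,0,0,0]]'
python3 -m creep '[[0,0,-1,0,0,0],[0,0,0,0,0,0]]'
```

```text
time_s: 9.3
position: [0.5688, -0.1133, 0.1134]
tool_rot: [0.001, 0.989, 0.15, 0.0]
wrist_force: [-11.0, 0.7, 17.5]
gripper_width: 0.289
time_s: 9.47
position: [0.5688, -0.1134, 0.1132]
tool_rot: [0.001, 0.989, 0.15, 0.0]
wrist_force: [-13.7, 0.8, 22.6]
gripper_width: 0.285
```

Force climbs with no motion, so pin at its stop. On to the other pin.

```bash
python3 -m creep '[[0,0,10,0,0,0],[0,0,15,0,0,0],[0,0,15,0,0,0],[3,7,5,0,0,0],[6,16,0,0,0,0],[7,18,0,0,0,0],[7,18,0,0,0,0],[7,18,0,0,0,0],[7,18,0,0,0,0],[7,18,0,0,0,0],[7,18,0,0,0,0],[7,18,0,0,0,0],[0,0,0,0,0,0],[0,0,0,0,0,0],[0,0,0,0,0,0]]'
python3 - <<'E'
from h import *
s=arm.read_state();print(s["position"],s["tool_rot"])
c=cam("side");save(c,"s6",(230,130,400,280),4)
E
```

```text
time_s: 10.72
position: [0.6264, 0.0357, 0.1527]
tool_rot: [0.0, 0.989, 0.15, -0.0]
wrist_force: [-0.7, -0.7, -4.5]
gripper_width: 0.284
[0.6264009  0.0356925  0.15272927] [ 3.40484381e-04  9.88695096e-01  1.49938939e-01 -4.54026263e-04]
```

View pics/s6.png

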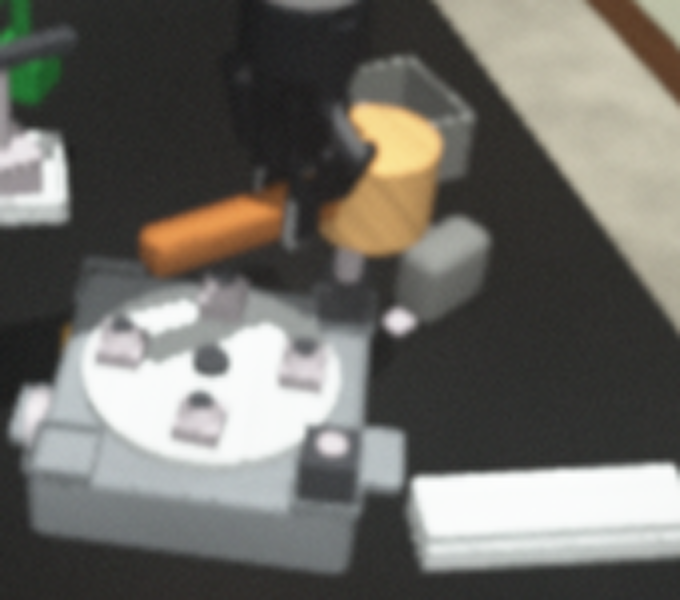

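Pin 1 done ((330,443) flush); the second pin (348,265) is under the head. Press.

```bash
python3 -m creep '[[0,0,-6,0,0,0],[0,0,-8,0,0,0],[0,0,-5,0,0,0],[0,0,-3,0,0,0],[0,0,-2,0,0,0],[0,0,-2,0,0,0],[0,0,-2,0,0,0],[0,0,-2,0,0,0],[0,0,-2,0,0,0],[0,0,-2,0,0,0],[0,0,-2,0,0,0],[0,0,-1,0,0,0],[0,0,-1,0,0,0]]'
python3 -m creep '[[0,0,-1,0,0,0],[0,0,-1,0,0,0]]'
python3 -m creep '[[0,0,-1,0,0,0],[0,0,-1,0,0,0]]'
python3 -m creep '[[0,0,-1,0,0,0],[0,0,0,0,0,0]]'
```

```text
time_s: 11.85
position: [0.627, 0.0356, 0.1168]
tool_rot: [0.0, 0.989, 0.15, 0.0]
wrist_force: [-5.1, -1.4, 6.2]
gripper_width: 0.286
time_s: 12.02
position: [0.6269, 0.0356, 0.1149]
tool_rot: [0.0, 0.989, 0.15, 0.0]
wrist_force: [-5.6, -1.5, 6.2]
gripper_width: 0.287
time_s: 12.18
position: [0.6269, 0.0355, 0.1135]
tool_rot: [0.0, 0.989, 0.15, 0.0]
wrist_force: [-8.4, -2.3, 14.3]
gripper_width: 0.282
time_s: 12.35
position: [0.627, 0.0355, 0.1135]
tool_rot: [0.001, 0.989, 0.15, 0.001]
wrist_force: [-10.0, -2.0, 14.5]
gripper_width: 0.282
```

```bash
python3 -m creep '[[0,0,-2,0,0,0],[0,0,0,0,0,0],[0,0,10,0,0,0],[0,0,15,0,0,0],[0,0,15,0,0,0],[0,0,6,0,0,0],[0,0,0,0,0,0],[0,0,0,0,0,0]]'
python3 - <<'E'
from h import *
s=arm.read_state();print(s["position"])
c=cam("side");save(c,"s7",(230,130,400,280),4)
E
python3 -m creep '[[-6,-10,0,0,0,0],[-10,-17,0,0,0,0],[-11,-18,0,0,0,0],[-11,-18,0,0,0,0],[-11,-18,0,0,0,0],[-11,-18,0,0,0,0],[-11,-18,0,0,0,0],[-11,-18,0,0,0,0],[-11,-18,0,0,0,0],[-11,-18,0,0,0,0],[-11,-18,0,0,0,0],[-11,-18,0,0,0,0],[-11,-18,0,0,0,0],[-11,-18,0,0,0,0],[-11,-18,0,0,0,0],[-11,-18,0,0,0,0],[-11,-19,0,0,0,0],[-11,-19,0,0,0,0],[-10,-19,0,0,0,0],[-4,-8,0,0,0,0]]'
python3 - <<'E'
from h import *
s=arm.read_state();print(s["position"])
c=cam("top");save(c,"t7",s=1.5)
E
```

```text
time_s: 13.02
position: [0.6266, 0.036, 0.1538]
tool_rot: [0.0, 0.989, 0.15, 0.0]
wrist_force: [-1.1, 0.3, -4.5]
gripper_width: 0.287
[0.62664223 0.03599687 0.1538332 ]
time_s: 14.73
position: [0.417, -0.3116, 0.1536]
tool_rot: [0.001, 0.989, 0.147, -0.001]
wrist_force: [-0.5, -0.5, -3.8]
gripper_width: 0.282
[ 0.41703383 -0.31163088  0.15355944]
```

View pics/s7.png

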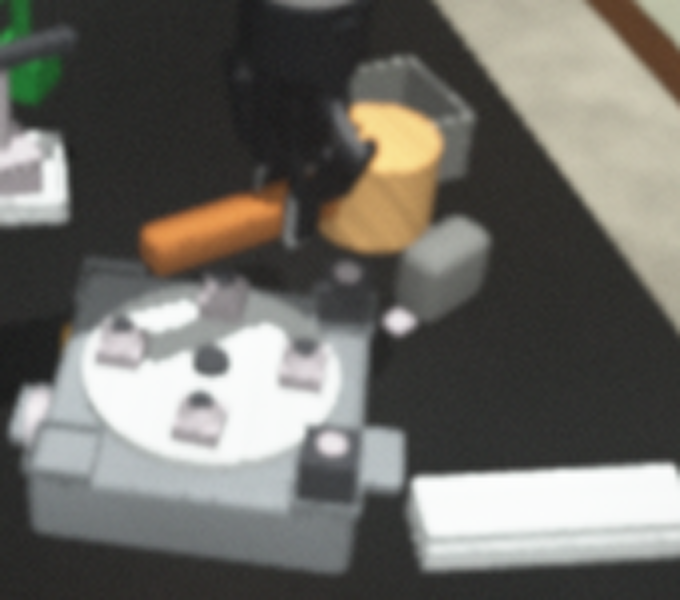

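View pics/t7.png

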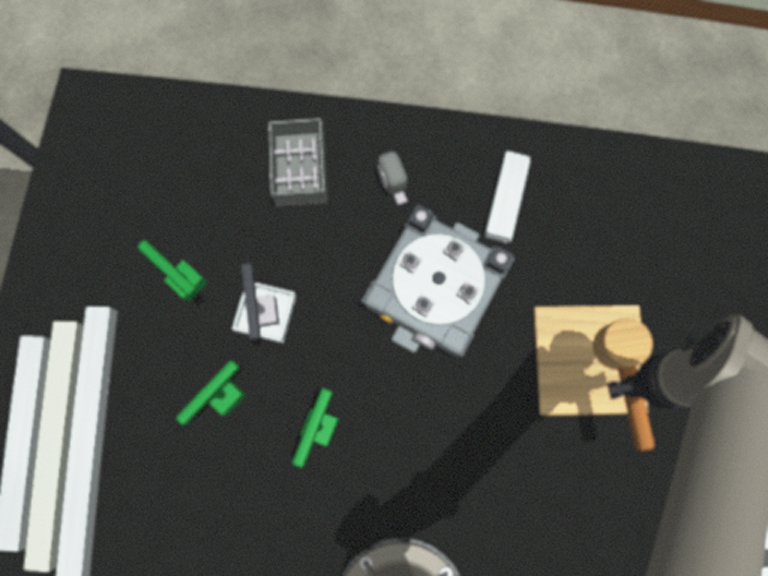

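Both pins flush ((330,443),(348,270)). The head is over the board's middle; set it down and release.

```bash
python3 -m creep '[[0,0,-14,0,0,0],[0,0,-17,0,0,0],[0,0,-17,0,0,0],[0,0,-17,0,0,0],[0,0,-17,0,0,0],[0,0,-17,0,0,0],[0,0,-14,0,0,0],[0,0,-9,0,0,0],[0,0,-5,0,0,0],[0,0,-2,0,0,0],[0,0,-1,0,0,0],[0,0,0,0,0,0],[0,0,0,0,0,0]]'
python3 -m creep '[[0,0,-1,0,0,0],[0,0,0,0,0,0]]'
```

```text
time_s: 15.87
position: [0.4213, -0.3084, 0.0251]
tool_rot: [0.001, 0.989, 0.15, 0.001]
wrist_force: [0.4, -0.3, -4.2]
gripper_width: 0.282
time_s: 16.03
position: [0.4209, -0.3083, 0.0237]
tool_rot: [0.0, 0.989, 0.15, 0.0]
wrist_force: [-0.2, -1.3, -3.0]
gripper_width: 0.284
```

```bash
python3 -m creep '[[0,0,-1,0,0,0],[0,0,-0.5,0,0,0],[0,0,0,0,0,0]]'
python3 -m creep '[[0,0,0,0,0,0],[0,0,0,0,0,0],[0,0,0,0,0,0],[0,0,0,0,0,0],[0,0,0,0,0,0],[0,0,0,0,0,0],[0,0,0,0,0,0]]' 85
python3 -m creep '[[0,0,10,0,0,0],[0,0,20,0,0,0],[0,0,30,0,0,0],[0,0,30,0,0,0],[0,0,30,0,0,0],[0,0,30,0,0,0],[0,0,30,0,0,0],[0,0,20,0,0,0],[0,0,0,0,0,0],[0,0,0,0,0,0]]'
python3 - <<'E'
from h import *
s=arm.read_state();print(s["position"])
c=cam("wrist");save(c,"w8",s=1.5)
E
```

```text
time_s: 16.28
position: [0.4208, -0.3082, 0.0221]
tool_rot: [0.0, 0.989, 0.15, 0.0]
wrist_force: [-0.7, -0.3, -2.7]
gripper_width: 0.284
time_s: 16.87
position: [0.4208, -0.3081, 0.0219]
tool_rot: [0.0, 0.989, 0.15, 0.0]
wrist_force: [-0.2, 0.0, -0.0]
gripper_width: 0.997
time_s: 17.7
position: [0.4213, -0.3085, 0.2237]
tool_rot: [0.001, 0.989, 0.15, 0.001]
wrist_force: [-0.6, 1.1, -0.3]
gripper_width: 0.992
[ 0.42129417 -0.30845918  0.22374649]
```

View pics/w8.png

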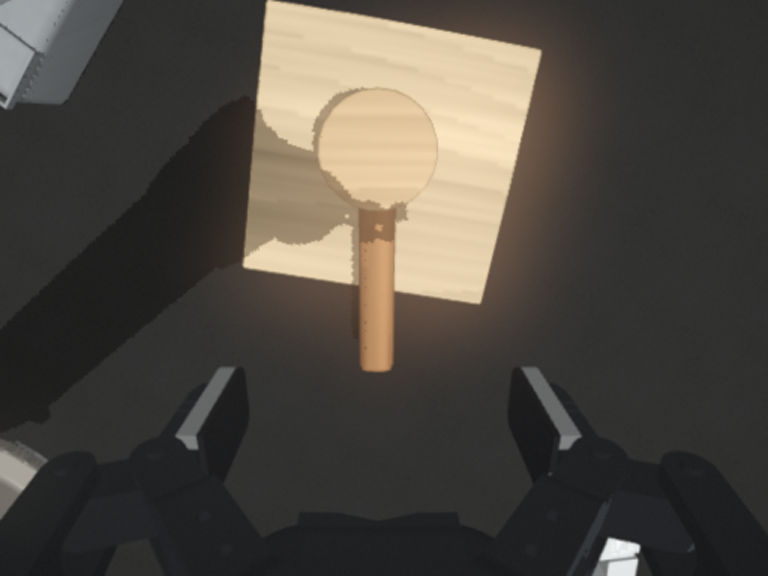

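Mallet stands upright on the board (head (378,148)). Next: over the gearbox for a close view of the nuts.

```bash
python3 -m creep '[[4,10,2,0,0,0],[8,22,3,0,0,0],[8,22,3,0,0,0],[8,22,3,0,0,0],[8,22,3,0,0,0],[8,22,3,0,0,0],[8,22,3,0,0,0],[8,22,3,0,0,0],[8,22,3,0,0,0],[8,22,3,0,0,0],[8,22,3,0,0,0],[8,22,3,0,0,0],[8,22,3,0,0,0],[8,22,2,0,0,0],[4,14,0,0,0,0],[0,0,0,0,0,0],[0,0,0,0,0,0],[0,0,0,0,0,0],[0,0,0,0,0,0]]'
python3 - <<'E'
from h import *
import pickle
s=arm.read_state();print(s["position"],s["joint_positions"])
c=cam("wrist");save(c,"w9",s=1.5);pickle.dump(c,open("w9.pkl","wb"))
E
```

```text
time_s: 19.33
position: [0.532, 0.0004, 0.2612]
tool_rot: [0.0, 0.989, 0.149, -0.001]
wrist_force: [-0.0, 0.3, -0.8]
gripper_width: 0.995
[5.32018452e-01 3.63784788e-04 2.61240094e-01] [ 0.217986    0.1778442  -0.34181988  1.76856575  0.06422674  1.20746977
 -1.41398761]
```

View pics/w9.png

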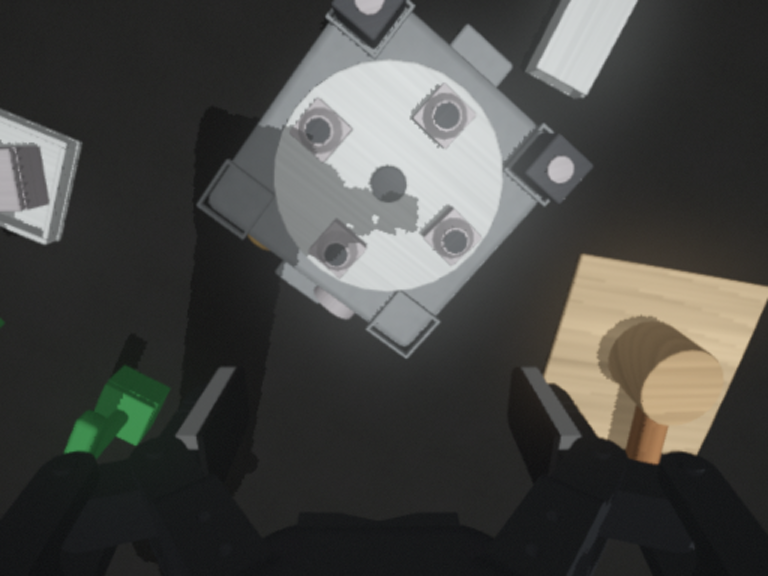

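Clear view: cover centred near (388,176), nuts at (445,115), (453,239), (336,250), (318,130); both pins flush at (368,2),(561,170). Enlarging the nuts.

```bash
python3 - <<'E'
from h import *
import pickle
c=pickle.load(open("w9.pkl","rb"));im=c["image"]
t=[]
for (u,v) in[(297,78),(302,157),(226,165),(214,87)]:
    t.append(cv2.resize(im[v-20:v+20,u-20:u+20],(300,300),interpolation=cv2.INTER_CUBIC))
cv2.imwrite("pics/nuts.png",np.vstack([np.hstack(t[:2]),np.hstack(t[2:])]))
E
```

```text
(no output)
```

View pics/nuts.png

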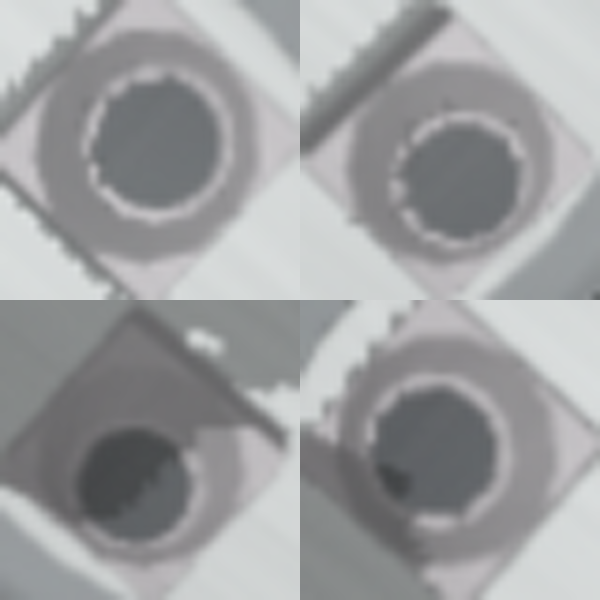

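```bash
python3 - <<'E'
from h import *
import pickle
c=pickle.load(open("w9.pkl","rb"));im=c["image"]
t=[]
for (u,v) in[(297,76),(302,154),(226,160),(216,85)]:
    t.append(cv2.resize(im[v-28:v+28,u-28:u+28],(300,300),interpolation=cv2.INTER_CUBIC))
cv2.imwrite("pics/nuts2.png",np.vstack([np.hstack(t[:2]),np.hstack(t[2:])]))
E
```

```text
(no output)
```

View pics/nuts2.png

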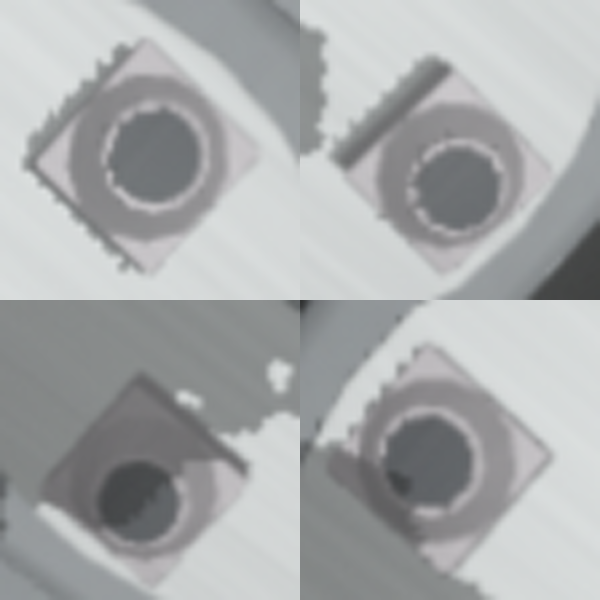

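```bash
python3 - <<'E'
from h import *
import pickle
c=pickle.load(open("w9.pkl","rb"));k=300/56
N=dict(A=((297,76),[(147,38),(262,155),(150,273),(37,162)],(153,156)),
B=((302,154),[(152,67),(252,170),(145,275),(46,167)],(157,188)),
C=((226,160),[(135,82),(246,178),(152,288),(41,185)],(140,200)),
D=((216,85),[(130,43),(252,157),(142,277),(25,162)],(130,162)))
f=lambda o,p,z: onz(c,o[0]-28+(p[0]+.5)/k-.5,o[1]-28+(p[1]+.5)/k-.5,z)[:2]*1000
cen=f((258.7,117.5),(150,150),.072)
S={}
for n,(o,q,s) in N.items():
    P=[f(o,p,.087) for p in q]; m=np.mean(P,0); st=f(o,s,.099);S[n]=st
    e=[np.degrees(np.arctan2(*(P[(i+1)%4]-P[i])[::-1]))%90 for i in range(4)]
    e=[x if x<65 else x-90 for x in e]
    print(n,"top",np.round(m,1),"stud",np.round(st,1),"yaw",np.round(e,1),round(np.mean(e),1),"len",np.round([np.linalg.norm(P[(i+1)%4]-P[i]) for i in range(4)],1))
M=np.mean(list(S.values()),0);print("mean",M)
for n in S: print(n,S[n]-M,np.linalg.norm(S[n]-M),np.degrees(np.arctan2(*(S[n]-M)[::-1])))
for p in[(368/1.5,3/1.5),(561/1.5,170/1.5)]:print("pin",onz(c,*p,.098)*1000)
E
```

```text
A top [628.7 -14.8] stud [628.5 -13.8] yaw [ 64.7  64.1  64.6 -24.9] 42.1 len [29.6 29.  29.1 28.9]
B top [554.1 -46.8] stud [553.5 -46.7] yaw [62.8 64.2 60.  61.9] 62.2 len [29.1 29.6 30.3 28.1]
C top [521.2  28.4] stud [521.3  28.1] yaw [-24.9 -22.9  62.   64.1] 19.6 len [28.9 30.  30.5 28.3]
D top [596.   60.8] stud [595.9  60.6] yaw [64.5 62.9 62.1 62.8] 63.1 len [29.6 30.1 29.6 28.9]
mean [574.80940799   7.03305768]
A [ 53.69826492 -20.86656449] 57.61004399848999 -21.23558756379146
B [-21.35273649 -53.71415782] 57.80268251604625 -111.67907243488254
C [-53.47359326  21.03145327] 57.460831898820054 158.53001745655538
D [21.12806482 53.54926905] 57.566651270676005 68.46810091325841
pin [675.66251721  51.44242158  98.        ]
pin [619.38059203 -97.88458107  98.        ]
```

Nut positions and yaws are consistent (58 mm ring, yaw about -26°). Now over to the T-key for a close look.

```bash
python3 -m creep '[[-3,10,0,0,0,0],[-6,22,0,0,0,0],[-6,22,0,0,0,0],[-6,22,0,0,0,0],[-6,22,0,0,0,0],[-6,22,0,0,0,0],[-6,22,0,0,0,0],[-6,22,0,0,0,0],[-6,22,0,0,0,0],[-6,22,0,0,0,0],[-6,22,0,0,0,0],[-6,22,0,0,0,0],[-6,22,0,0,0,0],[-6,22,0,0,0,0],[-1,9,0,0,0,0],[0,0,0,0,0,0],[0,0,0,0,0,0],[0,0,0,0,0,0]]'
python3 - <<'E'
from h import *
import pickle
s=arm.read_state();print(s["position"],s["tool_rot"],s["joint_positions"])
c=cam("wrist");save(c,"w10",s=1.5);pickle.dump(c,open("w10.pkl","wb"))
E
```

```text
time_s: 20.88
position: [0.4514, 0.305, 0.2616]
tool_rot: [0.001, 0.989, 0.149, -0.0]
wrist_force: [-0.3, 0.2, 0.4]
gripper_width: 0.997
[0.45142305 0.30500941 0.26164971] [ 7.95163285e-04  9.88892478e-01  1.48630518e-01 -6.70392869e-05] [-0.19258904  0.22104056 -0.56389705  1.73562389  0.12634383  1.2218722
 -2.061367  ]
```

View pics/w10.png

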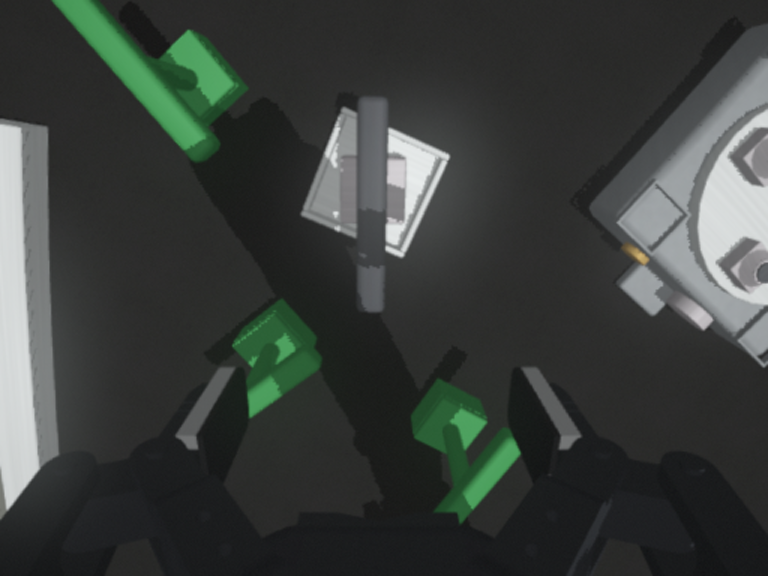

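Grey bar runs from (373,98) to (371,310); green look-alikes at (135,80), (275,340), (450,420). Checking clearances.

```bash
python3 - <<'E'
from h import *
import pickle
c=pickle.load(open("w10.pkl","rb"))
f=lambda u,v,z: np.round(onz(c,u/1.5,v/1.5,z)[:2]*1000,1)
a=f(373,98,.134);b=f(371,309,.134);print("bar",a,b,(a+b)/2,np.degrees(np.arctan2(*(a-b)[::-1])),np.linalg.norm(a-b))
print("wid",f(358,200,.134),f(387.5,200,.134))
t=[f(*q,.022) for q in[(344,108),(449,155),(402,257),(303,214)]];print("tray",t,np.mean(t,0))
print("greens",f(204,148,.134),f(315,355,.134),f(440,300,.134))
s=arm.read_state();q=s["tool_rot"];print("toolx",np.degrees(2*np.arctan2(q[2],q[1])),s["position"])
E
```

```text
bar [542.6 336.4] [422.5 301.2] [482.55 318.8 ] 16.335285429848152 125.15210745329064
wid [486.  328.4] [491.1 311.9]
tray [array([534.6, 358.7]), array([524.9, 268. ]), array([432.5, 277.9]), array([443.7, 368.5])] [483.925 318.275]
greens [489.2 421.3] [380.6 326.9] [441.  261.5]
toolx 17.066187396716916 [0.4515277  0.30492005 0.2616591 ]
```

```bash
python3 -m creep '[[8,4,-6,0,0,-0.013],[12,5,-12,0,0,0],[11,4.5,-16,0,0,0],[0,0,-20,0,0,0],[0,0,-20,0,0,0],[0,0,-20,0,0,0],[0,0,-20,0,0,0],[0,0,-16,0,0,0],[0,0,-12,0,0,0],[0,0,-8,0,0,0],[0,0,-5,0,0,0],[0,0,0,0,0,0],[0,0,0,0,0,0],[0,0,0,0,0,0]]' 85
python3 -m creep '[[0,0,0,0,0,0],[0,0,0,0,0,0],[0,0,0,0,0,0],[0,0,0,0,0,0],[0,0,0,0,0,0],[0,0,0,0,0,0],[0,0,0,0,0,0],[0,0,0,0,0,0],[0,0,0,0,0,0],[0,0,0,0,0,0]]' 0 120
python3 - <<'E'
from h import *
import pickle
s=arm.read_state();print(s["position"],s["tool_rot"],s["wrist_torque"])
c=cam("wrist");save(c,"w11",s=1.5);pickle.dump(c,open("w11.pkl","wb"))
E
```

```text
time_s: 22.1
position: [0.4823, 0.321, 0.1078]
tool_rot: [-0.0, 0.99, 0.143, 0.001]
wrist_force: [0.2, -0.7, 0.3]
gripper_width: 0.995
time_s: 22.93
position: [0.4821, 0.32, 0.1072]
tool_rot: [0.0, 0.99, 0.143, 0.0]
wrist_force: [1.0, -2.4, 4.9]
gripper_width: 0.187
[0.48212725 0.3199999  0.10721055] [3.88000674e-04 9.89686030e-01 1.43252605e-01 3.21575044e-04] [-0.56188921 -0.05327711  0.01476524]
```

View pics/w11.png

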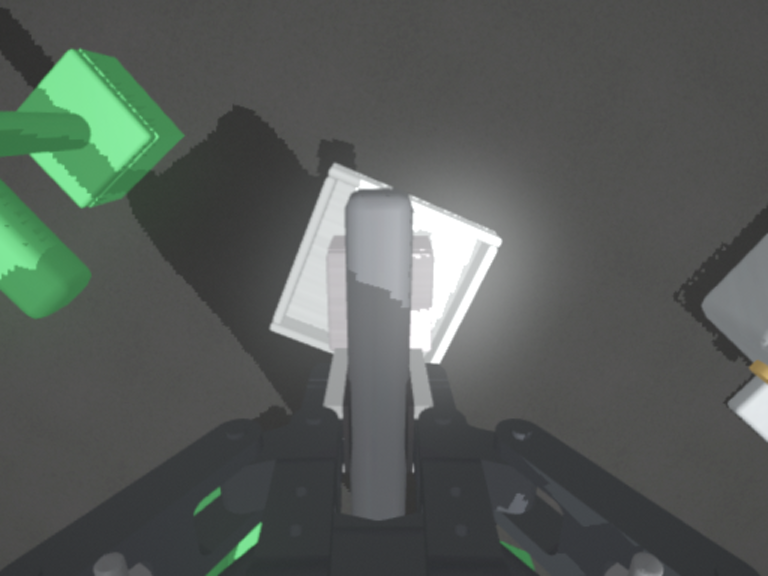

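```bash
python3 - <<'E'
from h import *
import pickle
from scipy.spatial.transform import Rotation as R
c=pickle.load(open("w11.pkl","rb"))
s=arm.read_state();q=s["tool_rot"];Rm=R.from_quat([q[1],q[2],q[3],q[0]]).as_matrix()
for u,v in[(380,190),(380,203),(346,230),(412,230)]:
    p=onz(c,u/1.5,v/1.5,.134);print(np.round(Rm.T@(p-s["position"])*1000,1))
t=[onz(c,u/1.5,v/1.5,.022)[:2]*1000 for u,v in[(334,164),(502,240),(438,363),(270,328)]];print(np.round(t,1))
E
python3 -m creep '[[0,0,4,0,0,0],[0,0,8,0,0,0],[0,0,12,0,0,0],[0,0,18,0,0,0],[0,0,20,0,0,0],[0,0,20,0,0,0],[0,0,20,0,0,0],[0,0,20,0,0,0],[0,0,10,0,0,0],[0,0,0,0,0,0],[0,0,0,0,0,0]]'
python3 - <<'E'
from h import *
s=arm.read_state();print(s["position"],s["tool_rot"],s["wrist_torque"])
c=cam("side");save(c,"s12",(180,60,400,230),3);c=cam("wrist");save(c,"w12",s=1.5)
E
```

```text
[ 65.9  -0.1 -26.7]
[ 62.6  -0.1 -26.8]
[ 55.6  -8.9 -26.8]
[ 55.6   8.1 -26.7]
[[537.2 359.1]
 [525.  267.4]
 [449.3 276.1]
 [443.6 370.3]]
time_s: 23.9
position: [0.4814, 0.3206, 0.2389]
tool_rot: [-0.0, 0.99, 0.144, 0.0]
wrist_force: [0.1, 0.1, -4.1]
gripper_width: 0.186
[0.48140832 0.32056962 0.23887968] [-6.67510055e-05  9.89640047e-01  1.43570736e-01  1.28214136e-04] [ 0.03208205  0.03383677 -0.01645321]
```

View pics/s12.png

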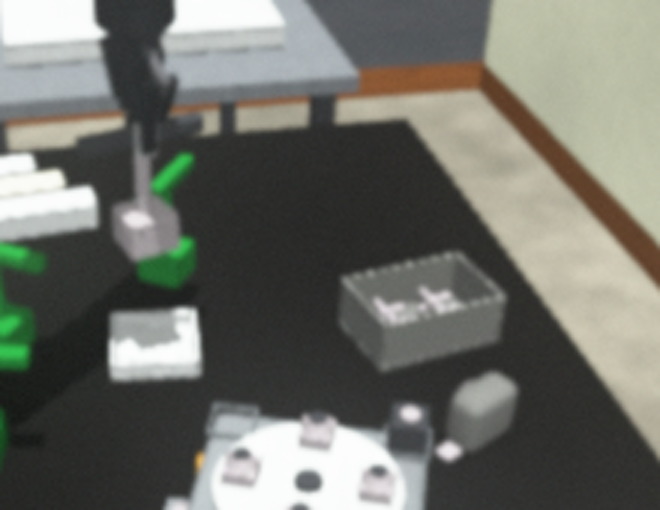

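View pics/w12.png

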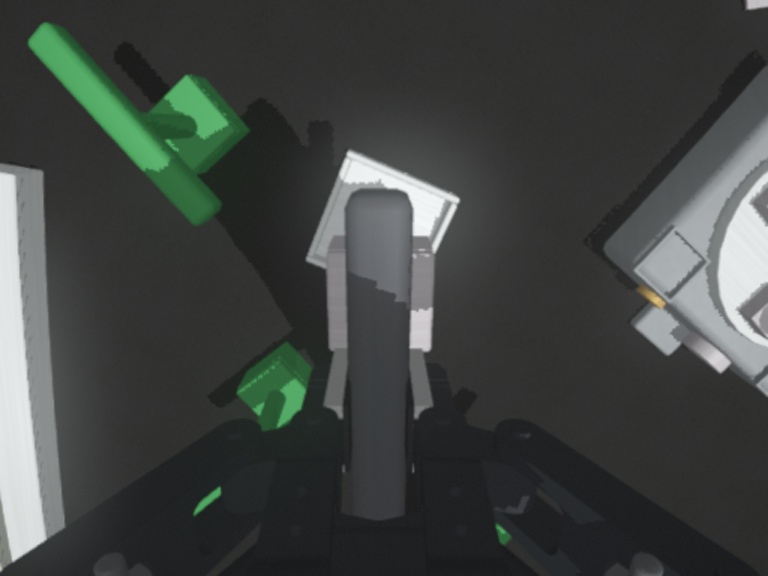

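Key held square and upright in the jaws. Now over nut A (629,-14.5) with yaw 64.6°.

```bash
python3 -m creep '[[4.2,-9.4,0,0,0,0.02],[8,-18,0,0,0,0.04],[8.2,-18.6,0,0,0,0.047],[8.2,-18.6,0,0,0,0.047],[8.2,-18.6,0,0,0,0.047],[8.2,-18.6,0,0,0,0.047],[8.2,-18.6,0,0,0,0.047],[8.2,-18.6,0,0,0,0.047],[8.2,-18.6,0,0,0,0.047],[8.2,-18.6,0,0,0,0.047],[8.2,-18.6,0,0,0,0.047],[8.2,-18.6,0,0,0,0.047],[8.2,-18.6,0,0,0,0.047],[8.2,-18.6,0,0,0,0.047],[8.2,-18.6,0,0,0,0.047],[8.2,-18.6,0,0,0,0.047],[8.2,-18.6,0,0,0,0.047],[8.2,-18.6,0,0,0,0.047],[8,-18,0,0,0,0.028],[0,-11,0,0,0,0]]'
cat > st.py <<'E'
from h import *
def tf():
    s=arm.read_state();q=s["tool_rot"];a=2*np.arctan2(q[2],q[1]);p=s["position"]*1000
    k=p[:2]+0.5*np.array([np.cos(a),np.sin(a)])
    print("t",round(s["time_s"],1),"yaw deg",round(np.degrees(a)%360,1),"key xy",np.round(k,1),"z",round(p[2],1),"F",np.round(s["wrist_force"],1),"T",np.round(s["wrist_torque"],2),"tilt q",np.round([q[0],q[3]],4),"q7",round(s["joint_positions"][6],2))
if __name__=="__main__": tf()
E
python3 -m creep '[[0,0,0,0,0,0],[0,0,0,0,0,0],[0,0,0,0,0,0]]' >/dev/null; python3 st.py
```

```text
time_s: 25.67
position: [0.6334, -0.0368, 0.2366]
tool_rot: [-0.0, 0.846, 0.534, -0.001]
wrist_force: [0.2, -0.9, -4.3]
gripper_width: 0.19
t 25.9 yaw deg 64.7 key xy [632.5 -31. ] z 238.4 F [ 0.4 -0.  -4.9] T [ 0.06  0.03 -0.02] tilt q [-0.001  -0.0001] q7 -0.62
```

```bash
python3 -m creep '[[-2,8,0,0,0,0],[-1.5,8.6,0,0,0,0],[0,0,-10,0,0,0],[0,0,-10,0,0,0],[0,0,0,0,0,0],[0,0,0,0,0,0],[0,0,0,0,0,0]]' >/dev/null; python3 st.py
python3 - <<'E'
from h import *
import pickle
c=cam("side");save(c,"s13",(230,150,340,260),5);c=cam("wrist");save(c,"w13",s=1.5);pickle.dump(c,open("w13.pkl","wb"))
E
```

```text
t 26.5 yaw deg 64.6 key xy [629.7 -17.1] z 218.4 F [-0.4 -0.8 -4.1] T [ 0.02 -0.02 -0.01] tilt q [-0.     -0.0003] q7 -0.66
```

View pics/s13.png

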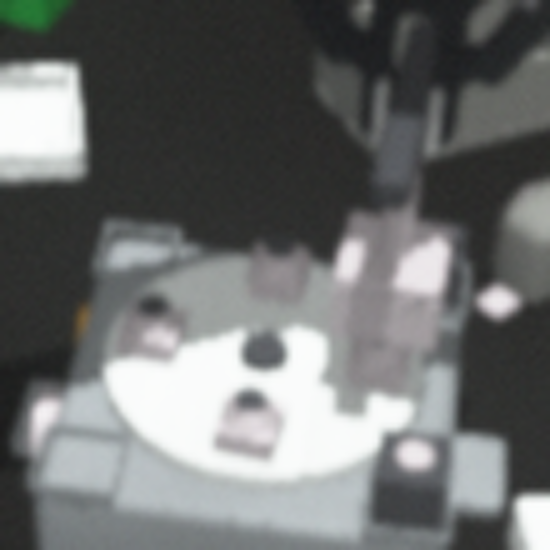

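View pics/w13.png

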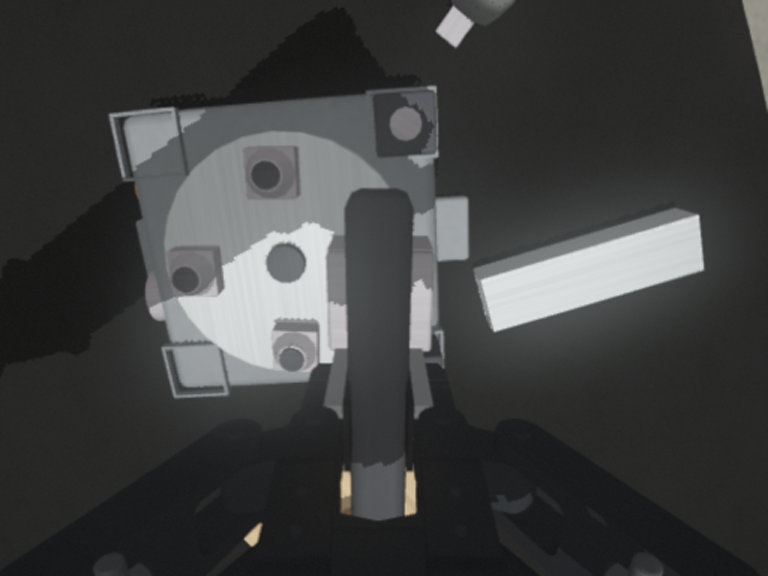

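Key is over nut A, square to the gearbox. Small shift, then lower in stages watching the force.

```bash
python3 -m creep '[[-0.6,2.5,-6,0,0,0],[0,0,-8,0,0,0],[0,0,-8,0,0,0],[0,0,-5,0,0,0],[0,0,0,0,0,0],[0,0,0,0,0,0]]' >/dev/null; python3 st.py
python3 -m creep '[[0,0,-4,0,0,0],[0,0,-4,0,0,0],[0,0,0,0,0,0]]' >/dev/null; python3 st.py
```

```text
t 27.1 yaw deg 64.6 key xy [628.8 -14.2] z 191.1 F [-0.1 -0.1 -4.3] T [ 0.01 -0.02 -0.04] tilt q [-0.0003 -0.0005] q7 -0.67
t 27.4 yaw deg 64.6 key xy [628.7 -14.1] z 183.0 F [ 0.3  0.4 -3.1] T [-0.05  0.02  0.06] tilt q [-0.0003 -0.0006] q7 -0.68
```

Passing the nut's top without resistance; go on to the cover.

```bash
python3 -m creep '[[0,0,-4,0,0,0],[0,0,-3,0,0,0],[0,0,-1.5,0,0,0],[0,0,0,0,0,0]]' >/dev/null; python3 st.py
python3 -m creep '[[0,0,-1,0,0,0],[0,0,0,0,0,0]]' >/dev/null; python3 st.py
```

```text
t 27.7 yaw deg 64.6 key xy [628.8 -14.1] z 174.7 F [ 0.2  1.6 -3.6] T [-0.01 -0.02  0.  ] tilt q [-0.0002 -0.0004] q7 -0.68
t 27.9 yaw deg 64.6 key xy [629.3 -14. ] z 174.3 F [-0.2  1.  -3.4] T [ 0.01 -0.01 -0.03] tilt q [0.0001 0.0001] q7 -0.68
```

Seated over nut A. First-pass turn, clockwise.

```bash
python3 -m creep '[[0,0,0,0,0,-0.06],[0,0,0,0,0,-0.06],[0,0,0,0,0,-0.06],[0,0,0,0,0,-0.06],[0,0,0,0,0,-0.06],[0,0,0,0,0,-0.06]]' >/dev/null; python3 st.py
python3 -m creep '[[0,0,0,0,0,-0.06],[0,0,0,0,0,-0.06],[0,0,0,0,0,-0.06],[0,0,0,0,0,-0.06],[0,0,0,0,0,-0.06],[0,0,0,0,0,-0.06],[0,0,0,0,0,-0.06],[0,0,0,0,0,-0.06],[0,0,0,0,0,-0.04],[0,0,0,0,0,0],[0,0,0,0,0,0]]' >/dev/null; python3 st.py
```

```text
t 28.4 yaw deg 43.9 key xy [629.1 -14. ] z 174.4 F [-0.7  0.6 -3.8] T [-0.03  0.2   0.34] tilt q [ 0.0001 -0.0003] q7 -1.01
t 29.3 yaw deg 14.3 key xy [629.5 -14.1] z 174.4 F [ 0.6  0.3 -4.2] T [0.12 0.01 0.17] tilt q [0.     0.0001] q7 -1.49
```

```bash
python3 -m creep '[[0,0,0,0,0,0.07],[0,0,0,0,0,0.07],[0,0,1,0,0,0],[0,0,3,0,0,0],[0,0,6,0,0,0],[0,0,8,0,0,0],[0,0,10,0,0,0],[0,0,12,0,0,0],[0,0,6,0,0,0],[0,0,0,0,0,0]]'; python3 st.py
python3 -m creep '[[-8,3,0,0,0,0.05],[-12,5,0,0,0,0.08],[-13,5,0,0,0,0.09],[-13,5,0,0,0,0.09],[-13,5,0,0,0,0.09],[-13,5,0,0,0,0.09],[-13,5,0,0,0,0.09],[-13,5,0,0,0,0.08],[-10,4.5,0,0,0,0.073],[0,0,0,0,0,0],[0,0,0,0,0,0],[0,0,0,0,0,0]]' >/dev/null; python3 st.py
```

```text
time_s: 30.1
position: [0.6306, -0.0143, 0.2234]
tool_rot: [0.001, 0.981, 0.193, 0.003]
wrist_force: [-0.2, 0.1, -3.5]
gripper_width: 0.182
t 30.1 yaw deg 22.2 key xy [631.  -14.1] z 223.4 F [-0.2  0.1 -3.5] T [ 0.02 -0.04 -0.02] tilt q [0.0005 0.0025] q7 -1.35
t 31.1 yaw deg 64.1 key xy [522.  28.] z 220.6 F [ 1.1 -0.3 -3.8] T [-0.01 -0.02  0.  ] tilt q [0.0005 0.0005] q7 -0.7
```

```bash
python3 - <<'E'
from h import *
c=cam("wrist");save(c,"w14",s=1.5)
E
python3 -m creep '[[-1,0.3,-6,0,0,0],[0,0,-8,0,0,0],[0,0,-8,0,0,0],[0,0,-5,0,0,0],[0,0,-4,0,0,0],[0,0,-4,0,0,0],[0,0,0,0,0,0]]' >/dev/null; python3 st.py
```

```text
t 31.7 yaw deg 64.2 key xy [519.6  28.7] z 184.3 F [-0.6 -0.1 -4. ] T [-0.02  0.03  0.03] tilt q [-0.0004 -0.0007] q7 -0.72
```

View pics/w14.png

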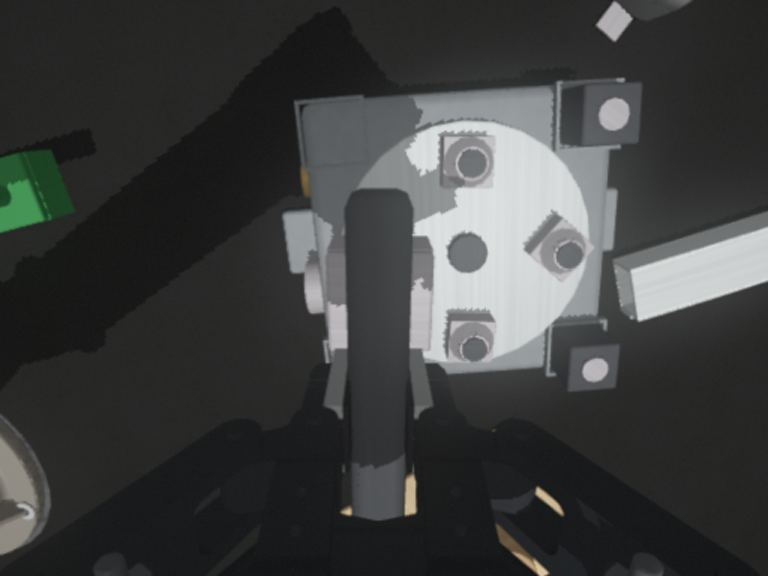

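Nut A (560,248) is turned about 45°. Continue with C.

```bash
python3 -m creep '[[1,-0.2,-3,0,0,0],[0,0,-4,0,0,0],[0,0,-2,0,0,0],[0,0,-1,0,0,0],[0,0,0,0,0,0]]' >/dev/null; python3 st.py
python3 -m creep '[[0,0,0,0,0,-0.06],[0,0,0,0,0,-0.06],[0,0,0,0,0,-0.06],[0,0,0,0,0,-0.06],[0,0,0,0,0,-0.06],[0,0,0,0,0,-0.06]]' >/dev/null; python3 st.py
python3 -m creep '[[0,0,0,0,0,-0.06],[0,0,0,0,0,-0.06],[0,0,0,0,0,-0.06],[0,0,0,0,0,-0.06],[0,0,0,0,0,-0.06],[0,0,0,0,0,-0.06],[0,0,0,0,0,-0.06],[0,0,0,0,0,-0.06],[0,0,0,0,0,-0.04],[0,0,0,0,0,0],[0,0,0,0,0,0]]' >/dev/null; python3 st.py
```

```text
t 32.1 yaw deg 64.2 key xy [521.   28.5] z 175.1 F [-0.5  0.4 -3.7] T [-0.02 -0.02 -0.02] tilt q [-0.0001 -0.0002] q7 -0.72
t 32.6 yaw deg 43.5 key xy [521.1  28.5] z 175.4 F [ 0.3  0.2 -4.5] T [-0.04  0.12  0.38] tilt q [ 0.0002 -0.0002] q7 -1.07
t 33.6 yaw deg 13.9 key xy [521.5  28.5] z 175.4 F [ 0.4 -0.4 -5.5] T [0.15 0.   0.14] tilt q [0.     0.0002] q7 -1.56
```

```bash
python3 -m creep '[[0,0,0,0,0,0.07],[0,0,0,0,0,0.07],[0,0,1,0,0,0],[0,0,3,0,0,0],[0,0,6,0,0,0],[0,0,8,0,0,0],[0,0,10,0,0,0],[0,0,12,0,0,0],[0,0,6,0,0,0],[0,0,0,0,0,0]]' >/dev/null; python3 st.py
python3 -m creep '[[2,-5,0,0,0,0.05],[4,-9,0,0,0,0.08],[4,-10,0,0,0,0.09],[4,-10,0,0,0,0.09],[4,-10,0,0,0,0.09],[4,-10,0,0,0,0.09],[4,-10,0,0,0,0.09],[4,-8,0,0,0,0.08],[2,-4,0,0,0,0.04],[0,0,0,0,0,0],[0,0,0,0,0,0],[0,0,0,0,0,0]]' >/dev/null; python3 st.py
```

```text
t 34.4 yaw deg 21.8 key xy [523.   28.6] z 223.8 F [ 0.3 -0.1 -3.4] T [ 0.08 -0.06 -0.04] tilt q [0.0004 0.0023] q7 -1.41
t 35.4 yaw deg 61.9 key xy [552.8 -46.8] z 221.1 F [ 0.7  0.2 -4.3] T [-0.01  0.03  0.03] tilt q [-0.0003 -0.0001] q7 -0.6
```

```bash
python3 -m creep '[[1,-0.3,-6,0,0,0],[0,0,-8,0,0,0],[0,0,-8,0,0,0],[0,0,-5,0,0,0],[0,0,-4,0,0,0],[0,0,-4,0,0,0],[0,0,0,0,0,0],[0,0,0,0,0,0]]' >/dev/null; python3 st.py
python3 -m creep '[[0,0,-3,0,0,0],[0,0,-4,0,0,0],[0,0,-2,0,0,0],[0,0,-1,0,0,0],[0,0,0,0,0,0],[0,0,0,0,0,0]]' >/dev/null; python3 st.py
```

```text
t 36.1 yaw deg 61.9 key xy [554.2 -47.7] z 186.2 F [ 0.1 -0.7 -3.4] T [ 0.03 -0.   -0.04] tilt q [-0.0001 -0.0001] q7 -0.61
t 36.6 yaw deg 61.9 key xy [554.2 -47.7] z 176.3 F [-0.1  0.1 -3.7] T [0.01 0.01 0.02] tilt q [0. 0.] q7 -0.62
```

```bash
python3 -m creep '[[-0.4,0.5,-1.5,0,0,-0.06],[0,0,0,0,0,-0.06],[0,0,0,0,0,-0.06],[0,0,0,0,0,-0.06],[0,0,0,0,0,-0.06],[0,0,0,0,0,-0.06]]' >/dev/null; python3 st.py
python3 -m creep '[[0,0,0,0,0,-0.06],[0,0,0,0,0,-0.06],[0,0,0,0,0,-0.06],[0,0,0,0,0,-0.06],[0,0,0,0,0,-0.06],[0,0,0,0,0,-0.06],[0,0,0,0,0,-0.06],[0,0,0,0,0,-0.06],[0,0,0,0,0,-0.04],[0,0,0,0,0,0],[0,0,0,0,0,0]]' >/dev/null; python3 st.py
```

```text
t 37.1 yaw deg 41.2 key xy [553.8 -46.9] z 174.9 F [ 0.1  0.2 -4.9] T [0.13 0.17 0.36] tilt q [-0.0001 -0.0001] q7 -0.96
t 38.0 yaw deg 11.6 key xy [554.2 -46.9] z 174.9 F [ 0.2  1.  -4.4] T [ 0.31 -0.09  0.16] tilt q [-0.0002  0.0002] q7 -1.45
```

```bash
python3 -m creep '[[0,0,0,0,0,0.07],[0,0,0,0,0,0.07],[0,0,1,0,0,0],[0,0,3,0,0,0],[0,0,6,0,0,0],[0,0,8,0,0,0],[0,0,10,0,0,0],[0,0,12,0,0,0],[0,0,6,0,0,0],[0,0,0,0,0,0]]' >/dev/null; python3 st.py
python3 -m creep '[[2,6,0,0,0,0.05],[5,12,0,0,0,0.09],[5,14,0,0,0,0.09],[5,14,0,0,0,0.09],[5,14,0,0,0,0.09],[5,14,0,0,0,0.09],[5,14,0,0,0,0.09],[5,12,0,0,0,0.09],[4,8,0,0,0,0.08],[0,0,0,0,0,0],[0,0,0,0,0,0],[0,0,0,0,0,0]]' >/dev/null; python3 st.py
```

```text
t 38.8 yaw deg 19.5 key xy [555.7 -47.5] z 223.6 F [-0.3 -0.2 -4.1] T [ 0.05 -0.06  0.03] tilt q [0.0007 0.0024] q7 -1.3
t 39.8 yaw deg 62.9 key xy [594.4  59.5] z 220.5 F [ 0.4 -0.5 -3.3] T [-0.01 -0.    0.  ] tilt q [ 0.0003 -0.0007] q7 -0.79
```

```bash
python3 -m creep '[[1.5,1.3,-6,0,0,0],[0,0,-8,0,0,0],[0,0,-8,0,0,0],[0,0,-5,0,0,0],[0,0,-4,0,0,0],[0,0,-4,0,0,0],[0,0,0,0,0,0],[0,0,0,0,0,0]]' >/dev/null; python3 st.py
python3 -m creep '[[0,0,-3,0,0,0],[0,0,-4,0,0,0],[0,0,-2,0,0,0],[0,0,-1.5,0,0,0],[0,0,0,0,0,0],[0,0,0,0,0,0]]' >/dev/null; python3 st.py
```

```text
t 40.5 yaw deg 63.1 key xy [596.2  62.1] z 185.7 F [ 0.2  0.6 -3.3] T [ 0.02 -0.05 -0.02] tilt q [-0.     -0.0001] q7 -0.81
t 41.0 yaw deg 63.1 key xy [596.2  62. ] z 175.2 F [ 0.2  0.1 -3.5] T [-0.04  0.01  0.04] tilt q [ 0. -0.] q7 -0.81
```

```bash
python3 -m creep '[[0,-0.7,-0.5,0,0,-0.06],[0,0,0,0,0,-0.06],[0,0,0,0,0,-0.06],[0,0,0,0,0,-0.06],[0,0,0,0,0,-0.06],[0,0,0,0,0,-0.06]]' >/dev/null; python3 st.py
python3 -m creep '[[0,0,0,0,0,-0.06],[0,0,0,0,0,-0.06],[0,0,0,0,0,-0.06],[0,0,0,0,0,-0.06],[0,0,0,0,0,-0.06],[0,0,0,0,0,-0.06],[0,0,0,0,0,-0.06],[0,0,0,0,0,-0.06],[0,0,0,0,0,-0.04],[0,0,0,0,0,0],[0,0,0,0,0,0]]' >/dev/null; python3 st.py
python3 -m creep '[[0,0,0,0,0,0.07],[0,0,0,0,0,0.07],[0,0,1,0,0,0],[0,0,3,0,0,0],[0,0,6,0,0,0],[0,0,8,0,0,0],[0,0,10,0,0,0],[0,0,12,0,0,0],[0,0,6,0,0,0],[0,0,0,0,0,0],[0,0,0,0,0,0]]' >/dev/null; python3 st.py
python3 - <<'E'
from h import *
c=cam("wrist");save(c,"w15",s=1.5)
c=cam("top");save(c,"t15",s=1.5)
E
```

```text
t 41.5 yaw deg 42.4 key xy [596.3  61.3] z 174.9 F [-0.   0.3 -5. ] T [-0.1   0.06  0.39] tilt q [ 0.0003 -0.0001] q7 -1.15
t 42.4 yaw deg 12.7 key xy [596.7  61.2] z 174.9 F [ 0.1 -0.4 -4.2] T [ 0.02 -0.08  0.16] tilt q [0.0001 0.0002] q7 -1.63
t 43.3 yaw deg 20.7 key xy [596.9  61.2] z 221.7 F [-0.1  0.2 -4. ] T [ 0.01  0.04 -0.02] tilt q [0.0001 0.0007] q7 -1.49
```

View pics/w15.png

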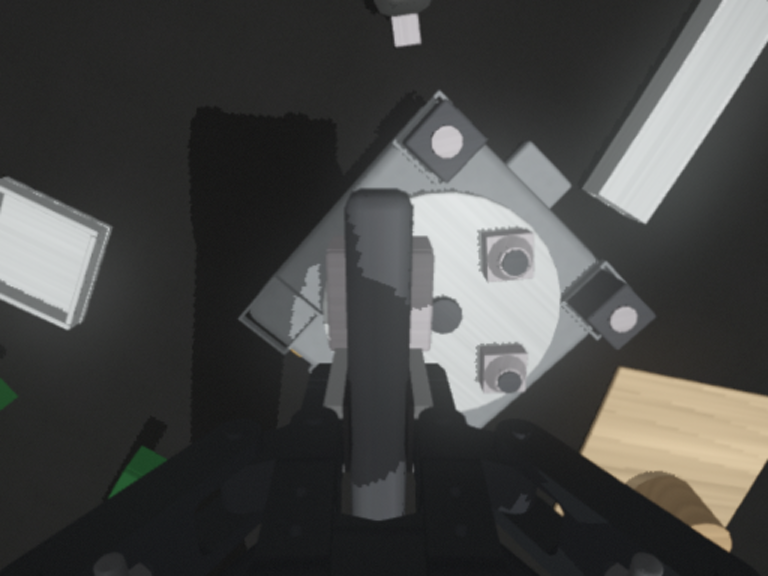

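View pics/t15.png

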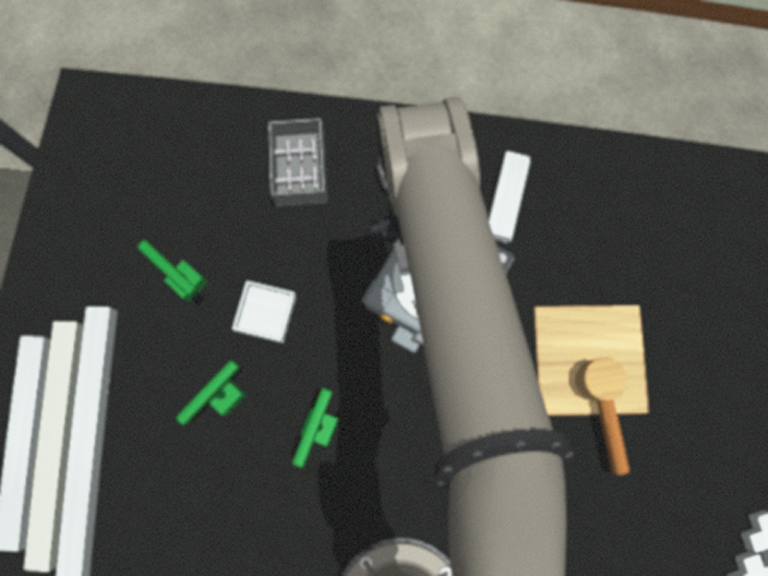

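First pass done; the other visible nuts (508,255), (503,370) sit at about 45°. The mallet has been knocked: head now at (605,380) in the top view — I'll check that later. Second pass starts on the nut just done (D), then its opposite.

```bash
python3 -m creep '[[-0.2,0,-7,0,0,0],[0,0,-8,0,0,0],[0,0,-8,0,0,0],[0,0,-6,0,0,0],[0,0,-5,0,0,0],[0,0,-5,0,0,0],[0,0,-4,0,0,0],[0,0,-2.5,0,0,0],[0,0,-1,0,0,0],[0,0,0,0,0,0]]' >/dev/null; python3 st.py
python3 -m creep '[[0,0,0,0,0,-0.06],[0,0,0,0,0,-0.06],[0,0,0,0,0,-0.06],[0,0,0,0,0,-0.06],[0,0,0,0,0,-0.06],[0,0,0,0,0,-0.06],[0,0,0,0,0,-0.06],[0,0,0,0,0,-0.06],[0,0,0,0,0,-0.06],[0,0,0,0,0,-0.06],[0,0,0,0,0,-0.06],[0,0,0,0,0,-0.06],[0,0,0,0,0,0]]' >/dev/null; python3 st.py
```

```text
t 44.2 yaw deg 20.7 key xy [596.4  61.2] z 174.4 F [-0.2  0.3 -4.1] T [-0.03 -0.    0.01] tilt q [0.     0.0001] q7 -1.5
t 45.3 yaw deg 339.4 key xy [596.9  61. ] z 174.7 F [ 0.7  1.  -5.1] T [ 0.03 -0.26  0.16] tilt q [-0.0001  0.0009] q7 -2.18
```

```bash
python3 -m creep '[[0,0,0,0,0,-0.03],[0,0,0,0,0,-0.03],[0,0,0,0,0,-0.03],[0,0,0,0,0,0]]' >/dev/null; python3 st.py
python3 -m creep '[[0,0,0,0,0,-0.02],[0,0,0,0,0,-0.02],[0,0,0,0,0,0]]' >/dev/null; python3 st.py
python3 -m creep '[[0,0,0,0,0,-0.02],[0,0,0,0,0,-0.02],[0,0,0,0,0,0]]' >/dev/null; python3 st.py
```

```text
t 45.7 yaw deg 334.4 key xy [597.   60.9] z 174.7 F [ 2.   0.3 -4.4] T [ 0.03 -0.42  0.28] tilt q [-0.0002  0.0008] q7 -2.26
t 45.9 yaw deg 332.0 key xy [596.9  60.9] z 174.7 F [ 1.7 -0.9 -4.2] T [ 0.14 -0.55  0.3 ] tilt q [-0.0003  0.0007] q7 -2.3
t 46.2 yaw deg 329.7 key xy [596.8  60.9] z 174.7 F [ 2.2 -0.1 -3.5] T [ 0.06 -0.67  0.53] tilt q [-0.0001  0.0006] q7 -2.34
```

```bash
python3 -m creep '[[0,0,0,0,0,-0.02],[0,0,0,0,0,-0.02],[0,0,0,0,0,0]]' >/dev/null; python3 st.py
python3 -m creep '[[0,0,0,0,0,-0.02],[0,0,0,0,0,-0.02],[0,0,0,0,0,0]]' >/dev/null; python3 st.py
```

```text
t 46.4 yaw deg 327.5 key xy [596.7  60.9] z 174.7 F [ 2.7 -0.1 -2.5] T [ 0.   -0.78  1.27] tilt q [0.0001 0.0006] q7 -2.37
t 46.7 yaw deg 325.2 key xy [596.6  61. ] z 174.7 F [ 3.5 -1.4 -1.1] T [ 0.04 -0.88  2.32] tilt q [0.0002 0.0006] q7 -2.41
```

Firm stop: 2.3 N m. Back off, lift, and to the opposite nut B.

```bash
python3 -m creep '[[0,0,0,0,0,0.07],[0,0,0,0,0,0.08],[0,0,0,0,0,0.07],[0,0,0,0,0,0]]' >/dev/null; python3 st.py
python3 -m creep '[[0,0,1,0,0,0],[0,0,3,0,0,0],[0,0,6,0,0,0],[0,0,8,0,0,0],[0,0,10,0,0,0],[0,0,12,0,0,0],[0,0,6,0,0,0],[0,0,0,0,0,0]]' >/dev/null; python3 st.py
python3 -m creep '[[-2,-6,0,0,0,0.04],[-5,-12,0,0,0,0.08],[-5,-14,0,0,0,0.09],[-5,-14,0,0,0,0.09],[-5,-14,0,0,0,0.09],[-5,-14,0,0,0,0.09],[-5,-14,0,0,0,0.09],[-5,-12,0,0,0,0.09],[-5,-8,0,0,0,0.07],[0,0,0,0,0,0],[0,0,0,0,0,0],[0,0,0,0,0,0]]' >/dev/null; python3 st.py
```

```text
t 47.0 yaw deg 337.4 key xy [595.6  60.2] z 174.1 F [-0.3  0.9 -1.1] T [ 0.07 -0.38  0.12] tilt q [-0.0003 -0.0012] q7 -2.21
t 47.7 yaw deg 337.7 key xy [597.6  61. ] z 223.1 F [ 0.   0.4 -3.4] T [-0.06 -0.07  0.05] tilt q [-0.0006  0.002 ] q7 -2.2
t 48.7 yaw deg 19.5 key xy [554.6 -45.9] z 220.4 F [ 0.1  0.7 -4.5] T [ 0.03 -0.01  0.02] tilt q [-0.0003  0.0002] q7 -1.29
```

```bash
python3 - <<'E'
from h import *
c=cam("wrist");save(c,"w16",s=1.5)
E
python3 -m creep '[[-0.4,-0.9,-7,0,0,0],[0,0,-8,0,0,0],[0,0,-8,0,0,0],[0,0,-6,0,0,0],[0,0,-5,0,0,0],[0,0,-4,0,0,0],[0,0,0,0,0,0]]' >/dev/null; python3 st.py
```

```text
t 49.3 yaw deg 19.5 key xy [553.2 -47.8] z 181.1 F [-0.4 -0.9 -3.9] T [ 0.02  0.11 -0.03] tilt q [-0.0002 -0.001 ] q7 -1.3
```

View pics/w16.png

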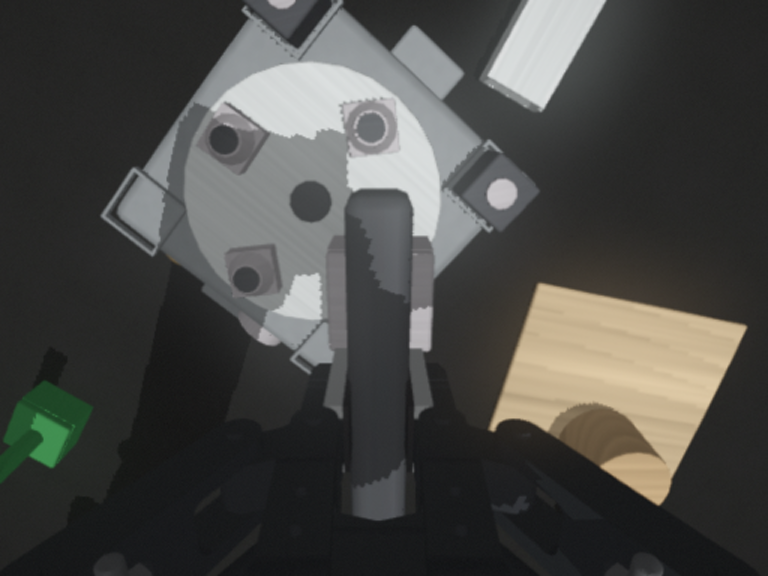

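D (233,137) is in its tight orientation, and the key sits unchanged in the jaws. Now B to the stop.

```bash
python3 -m creep '[[0.6,0.7,-3,0,0,0],[0,0,-3,0,0,0],[0,0,-1,0,0,0],[0,0,0,0,0,0]]' >/dev/null; python3 st.py
python3 -m creep '[[0,0,0,0,0,-0.06],[0,0,0,0,0,-0.06],[0,0,0,0,0,-0.06],[0,0,0,0,0,-0.06],[0,0,0,0,0,-0.06],[0,0,0,0,0,-0.06],[0,0,0,0,0,-0.06],[0,0,0,0,0,-0.06],[0,0,0,0,0,-0.06],[0,0,0,0,0,-0.06],[0,0,0,0,0,-0.06],[0,0,0,0,0,-0.06],[0,0,0,0,0,-0.06],[0,0,0,0,0,-0.04],[0,0,0,0,0,0]]' >/dev/null; python3 st.py
python3 -m creep '[[0,0,0,0,0,-0.02],[0,0,0,0,0,-0.02],[0,0,0,0,0,0]]' >/dev/null; python3 st.py
```

```text
t 49.6 yaw deg 19.5 key xy [554.4 -47.1] z 175.1 F [-0.4  0.3 -4.7] T [-0.    0.01 -0.04] tilt q [ 0.     -0.0002] q7 -1.3
t 50.9 yaw deg 332.6 key xy [554.7 -47.2] z 175.5 F [ 0.1  0.4 -6. ] T [ 0.13 -0.1   0.19] tilt q [-0.      0.0003] q7 -2.08
t 51.1 yaw deg 330.3 key xy [554.7 -47.2] z 175.5 F [-0.1  1.4 -4.7] T [ 0.23 -0.22  0.31] tilt q [-0.0002  0.0002] q7 -2.12
```

```bash
python3 -m creep '[[0,0,0,0,0,-0.02],[0,0,0,0,0,-0.02],[0,0,0,0,0,0]]' >/dev/null; python3 st.py
python3 -m creep '[[0,0,0,0,0,-0.02],[0,0,0,0,0,-0.02],[0,0,0,0,0,0]]' >/dev/null; python3 st.py
python3 -m creep '[[0,0,0,0,0,-0.02],[0,0,0,0,0,0]]' >/dev/null; python3 st.py
```

```text
t 51.4 yaw deg 328.0 key xy [554.7 -47.3] z 175.5 F [ 0.2  0.3 -4. ] T [ 0.2  -0.28  1.03] tilt q [0.0002 0.0003] q7 -2.16
t 51.6 yaw deg 325.8 key xy [554.8 -47.3] z 175.5 F [ 0.8  0.5 -4.3] T [ 0.15 -0.3   1.87] tilt q [0.0003 0.0004] q7 -2.2
t 51.8 yaw deg 324.6 key xy [554.7 -47.4] z 175.5 F [ 0.7  0.3 -3.8] T [ 0.1  -0.33  2.23] tilt q [0.0002 0.0004] q7 -2.22
```

At the stop. Next A/C pair: go to C.

```bash
python3 -m creep '[[0,0,0,0,0,0.07],[0,0,0,0,0,0.08],[0,0,0,0,0,0.07],[0,0,0,0,0,0],[0,0,1,0,0,0],[0,0,3,0,0,0],[0,0,6,0,0,0],[0,0,8,0,0,0],[0,0,10,0,0,0],[0,0,12,0,0,0],[0,0,5,0,0,0],[0,0,0,0,0,0]]' >/dev/null; python3 st.py
python3 -m creep '[[-2,5,0,0,0,0.05],[-4,10,0,0,0,0.09],[-4,10,0,0,0,0.09],[-4,10,0,0,0,0.09],[-4,10,0,0,0,0.09],[-4,10,0,0,0,0.09],[-4,10,0,0,0,0.09],[-4,7,0,0,0,0.09],[-3,4,0,0,0,0.09],[0,0,0,0,0,0.01],[0,0,0,0,0,0],[0,0,0,0,0,0]]' >/dev/null; python3 st.py
```

```text
t 52.8 yaw deg 337.1 key xy [556.  -47.6] z 222.9 F [ 0.2 -0.7 -3.1] T [ 0.06 -0.07  0.06] tilt q [-0.0003  0.0023] q7 -2.0
t 53.8 yaw deg 21.7 key xy [521.7  28.2] z 220.3 F [ 0.4  0.8 -3.8] T [ 0.   -0.04 -0.03] tilt q [0.0003 0.    ] q7 -1.39
```

```bash
python3 -m creep '[[-0.4,0.3,-7,0,0,0],[0,0,-8,0,0,0],[0,0,-8,0,0,0],[0,0,-6,0,0,0],[0,0,-5,0,0,0],[0,0,-4,0,0,0],[0,0,0,0,0,0],[0,0,0,0,0,0]]' >/dev/null; python3 st.py
python3 -m creep '[[0,0,-3,0,0,0],[0,0,-3,0,0,0],[0,0,-1,0,0,0],[0,0,0,0,0,0],[0,0,0,0,0,0]]' >/dev/null; python3 st.py
```

```text
t 54.5 yaw deg 21.8 key xy [521.1  29.2] z 182.1 F [-0.   0.1 -3.9] T [-0.01  0.    0.  ] tilt q [ 0.     -0.0002] q7 -1.4
t 54.9 yaw deg 21.8 key xy [521.1  29.2] z 175.3 F [-0.2  0.1 -3.9] T [0.03 0.01 0.02] tilt q [ 0.0001 -0.    ] q7 -1.4
```

```bash
python3 -m creep '[[0.2,-0.6,-0.5,0,0,-0.06],[0,0,0,0,0,-0.06],[0,0,0,0,0,-0.06],[0,0,0,0,0,-0.06],[0,0,0,0,0,-0.06],[0,0,0,0,0,-0.06],[0,0,0,0,0,-0.06],[0,0,0,0,0,-0.06],[0,0,0,0,0,-0.06],[0,0,0,0,0,-0.06],[0,0,0,0,0,-0.06],[0,0,0,0,0,-0.06],[0,0,0,0,0,-0.06],[0,0,0,0,0,-0.05],[0,0,0,0,0,-0.02],[0,0,0,0,0,-0.02],[0,0,0,0,0,0]]' >/dev/null; python3 st.py
python3 -m creep '[[0,0,0,0,0,-0.02],[0,0,0,0,0,-0.02],[0,0,0,0,0,0]]' >/dev/null; python3 st.py
python3 -m creep '[[0,0,0,0,0,-0.02],[0,0,0,0,0,-0.02],[0,0,0,0,0,0]]' >/dev/null; python3 st.py
```

```text
t 56.3 yaw deg 332.0 key xy [521.8  28.3] z 175.0 F [ 1.6 -0.2 -5.1] T [-0.01 -0.44  0.27] tilt q [-0.0001  0.0006] q7 -2.24
t 56.5 yaw deg 329.7 key xy [521.7  28.3] z 175.0 F [ 2.3  0.4 -4.6] T [ 0.01 -0.54  0.51] tilt q [-0.      0.0004] q7 -2.28
t 56.8 yaw deg 327.5 key xy [521.6  28.3] z 175.0 F [ 1.8 -1.7 -4.7] T [-0.1  -0.69  1.25] tilt q [0.0002 0.0005] q7 -2.32
```

```bash
python3 -m creep '[[0,0,0,0,0,-0.02],[0,0,0,0,0,-0.02],[0,0,0,0,0,0]]' >/dev/null; python3 st.py
python3 -m creep '[[0,0,0,0,0,0.07],[0,0,0,0,0,0.08],[0,0,0,0,0,0.07],[0,0,0,0,0,0],[0,0,1,0,0,0],[0,0,3,0,0,0],[0,0,6,0,0,0],[0,0,8,0,0,0],[0,0,10,0,0,0],[0,0,12,0,0,0],[0,0,5,0,0,0],[0,0,0,0,0,0]]' >/dev/null; python3 st.py
python3 -m creep '[[7,-3,0,0,0,0.05],[12,-5,0,0,0,0.09],[13,-5,0,0,0,0.09],[13,-5,0,0,0,0.09],[13,-5,0,0,0,0.09],[13,-5,0,0,0,0.09],[13,-5,0,0,0,0.09],[13,-5,0,0,0,0.09],[10,-4.5,0,0,0,0.09],[0,0,0,0,0,0],[0,0,0,0,0,0],[0,0,0,0,0,0]]' >/dev/null; python3 st.py
```

```text
t 57.0 yaw deg 325.2 key xy [521.6  28.4] z 175.1 F [ 2.5 -0.3 -4.3] T [-0.1  -0.72  2.09] tilt q [0.0003 0.0005] q7 -2.36
t 58.0 yaw deg 337.7 key xy [522.5  28.5] z 222.0 F [-0.1  0.3 -3.7] T [ 0.03 -0.08  0.05] tilt q [-0.0005  0.0018] q7 -2.13
t 59.0 yaw deg 21.7 key xy [627.3 -13.4] z 219.3 F [-0.2  0.1 -3.6] T [ 0.    0.04 -0.06] tilt q [-0.0003 -0.0009] q7 -1.32
```

```bash
python3 -m creep '[[1.5,-0.8,-7,0,0,0.006],[0,0,-8,0,0,0],[0,0,-8,0,0,0],[0,0,-6,0,0,0],[0,0,-5,0,0,0],[0,0,-3,0,0,0],[0,0,0,0,0,0],[0,0,0,0,0,0]]' >/dev/null; python3 st.py
python3 -m creep '[[0,0,-3,0,0,0],[0,0,-3,0,0,0],[0,0,-1,0,0,0],[0,0,0,0,0,0],[0,0,0,0,0,0]]' >/dev/null; python3 st.py
```

```text
t 59.7 yaw deg 22.2 key xy [629.8 -14.6] z 182.8 F [-0.1  0.7 -3.4] T [-0.   -0.04  0.02] tilt q [ 0. -0.] q7 -1.32
t 60.1 yaw deg 22.2 key xy [629.8 -14.7] z 175.8 F [ 0.2  0.2 -4.8] T [-0.02 -0.   -0.01] tilt q [ 0.0001 -0.    ] q7 -1.33
```

```bash
python3 -m creep '[[-0.4,0.4,-1,0,0,-0.06],[0,0,0,0,0,-0.06],[0,0,0,0,0,-0.06],[0,0,0,0,0,-0.06],[0,0,0,0,0,-0.06],[0,0,0,0,0,-0.06],[0,0,0,0,0,-0.06],[0,0,0,0,0,-0.06],[0,0,0,0,0,-0.06],[0,0,0,0,0,-0.06],[0,0,0,0,0,-0.06],[0,0,0,0,0,-0.06],[0,0,0,0,0,-0.06],[0,0,0,0,0,-0.05],[0,0,0,0,0,-0.02],[0,0,0,0,0,-0.02],[0,0,0,0,0,0]]' >/dev/null; python3 st.py
python3 -m creep '[[0,0,0,0,0,-0.02],[0,0,0,0,0,-0.02],[0,0,0,0,0,0]]' >/dev/null; python3 st.py
python3 -m creep '[[0,0,0,0,0,-0.02],[0,0,0,0,0,-0.02],[0,0,0,0,0,0]]' >/dev/null; python3 st.py
python3 -m creep '[[0,0,0,0,0,-0.02],[0,0,0,0,0,-0.02],[0,0,0,0,0,0]]' >/dev/null; python3 st.py
```

```text
t 61.5 yaw deg 332.4 key xy [629.8 -14.4] z 174.9 F [ 1.4 -0.7 -6.2] T [ 0.13 -0.43  0.28] tilt q [-0.0002  0.0004] q7 -2.13
t 61.8 yaw deg 330.0 key xy [629.7 -14.5] z 174.9 F [ 2.1 -0.2 -5.2] T [ 0.2  -0.58  0.37] tilt q [-0.0001  0.0003] q7 -2.17
t 62.0 yaw deg 327.8 key xy [629.6 -14.5] z 174.9 F [ 1.8  1.3 -5.4] T [ 0.16 -0.59  1.24] tilt q [0.0002 0.0003] q7 -2.21
t 62.3 yaw deg 325.5 key xy [629.6 -14.4] z 175.0 F [ 2.6  0.9 -5.3] T [ 0.18 -0.67  1.92] tilt q [0.0002 0.0003] q7 -2.24
```

All four nuts hit the firm stop (about 2 N m each). Back off, lift, carry the key back over the tray.

```bash
python3 -m creep '[[0,0,0,0,0,0.07],[0,0,0,0,0,0.08],[0,0,0,0,0,0.07],[0,0,0,0,0,0],[0,0,1,0,0,0],[0,0,3,0,0,0],[0,0,6,0,0,0],[0,0,8,0,0,0],[0,0,10,0,0,0],[0,0,12,0,0,0],[0,0,14,0,0,0],[0,0,8,0,0,0],[0,0,0,0,0,0]]' >/dev/null; python3 st.py
python3 -m creep '[[-4,9,0,0,0,0.02],[-8,17,0,0,0,0.03],[-8,18,0,0,0,0.038],[-8,18,0,0,0,0.038],[-8,18,0,0,0,0.038],[-8,18,0,0,0,0.038],[-8,18,0,0,0,0.038],[-8,18,0,0,0,0.038],[-8,18,0,0,0,0.038],[-8,18,0,0,0,0.038],[-8,18,0,0,0,0.038],[-8,18,0,0,0,0.038],[-8,18,0,0,0,0.038],[-8,18,0,0,0,0.038],[-8,18,0,0,0,0.038],[-8,18,0,0,0,0.038],[-8,18,0,0,0,0.038],[-8,18,0,0,0,0.038],[-8,18,0,0,0,0.038],[0,0,0,0,0,0]]' >/dev/null
python3 -m creep '[[0,0,0,0,0,0],[0,0,0,0,0,0]]' >/dev/null; python3 st.py
python3 - <<'E'
from h import *
import pickle
c=cam("wrist");save(c,"w17",s=1.5);pickle.dump(c,open("w17.pkl","wb"))
c=cam("top");save(c,"t17",s=1.5);pickle.dump(c,open("t17.pkl","wb"))
E
```

```text
t 63.4 yaw deg 338.0 key xy [631.2 -14.6] z 240.4 F [-0.3 -0.1 -3.4] T [ 0.02 -0.05  0.01] tilt q [-0.0006  0.0029] q7 -2.03
t 65.2 yaw deg 17.9 key xy [481.6 317.4] z 236.7 F [ 0.6 -0.9 -3.7] T [-0.    0.03  0.04] tilt q [0.0006 0.    ] q7 -2.02
```

View pics/w17.png

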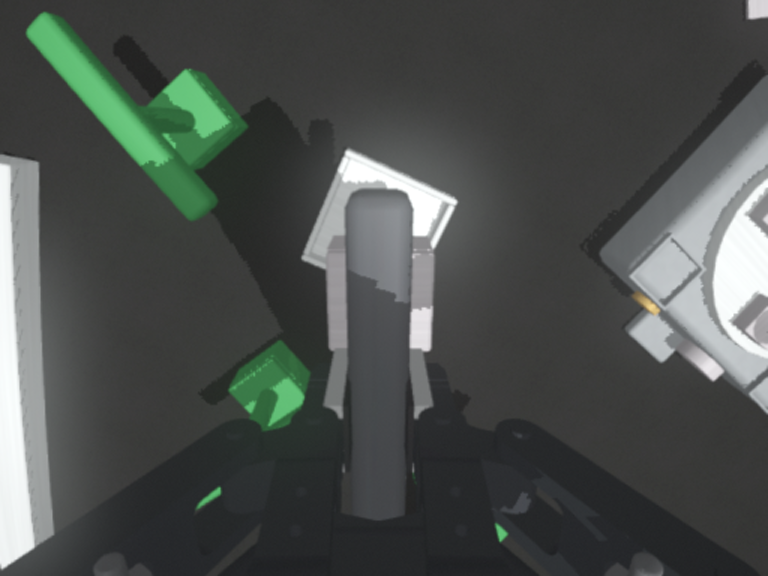

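View pics/t17.png

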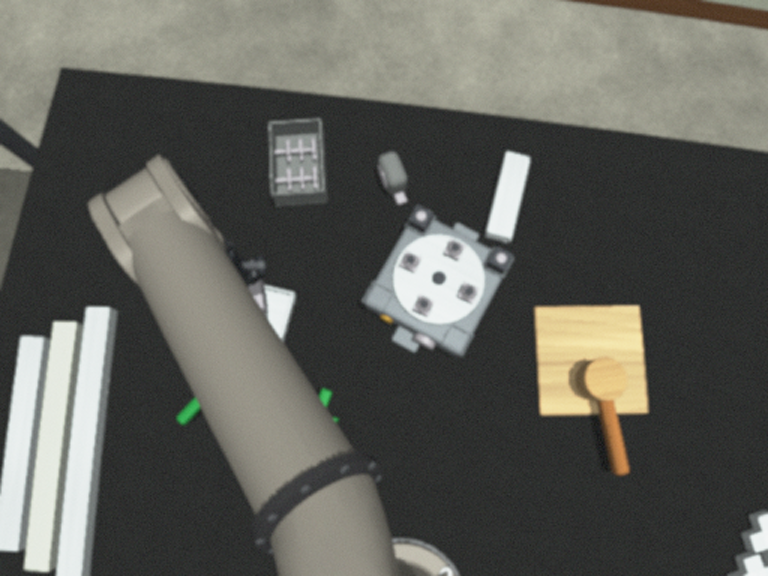

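Tray is below the socket (walls at (348,150)–(457,203)). Lower it in.

```bash
python3 -m creep '[[2,0.5,-10,0,0,0],[0,0,-16,0,0,0],[0,0,-18,0,0,0],[0,0,-18,0,0,0],[0,0,-18,0,0,0],[0,0,-16,0,0,0],[0,0,-12,0,0,0],[0,0,-8,0,0,0],[0,0,-5,0,0,0],[0,0,-3,0,0,0],[0,0,0,0,0,0],[0,0,0,0,0,0]]' >/dev/null; python3 st.py
python3 -m creep '[[0,0,-1.5,0,0,0],[0,0,-1.5,0,0,0],[0,0,0,0,0,0]]' >/dev/null; python3 st.py
```

```text
t 66.3 yaw deg 17.9 key xy [483.9 318.5] z 113.5 F [ 0.4 -0.3 -4.1] T [-0.01  0.   -0.02] tilt q [-0.0002  0.0006] q7 -2.07
t 66.6 yaw deg 17.9 key xy [483.5 318.2] z 110.0 F [ 0.1  0.2 -4.2] T [-0.1   0.04 -0.01] tilt q [0.     0.0002] q7 -2.07
```

```bash
python3 -m creep '[[0,0,-1.5,0,0,0],[0,0,-1,0,0,0],[0,0,0,0,0,0]]' >/dev/null; python3 st.py
python3 -m creep '[[0,0,-0.7,0,0,0],[0,0,0,0,0,0]]' >/dev/null; python3 st.py
```

```text
t 66.8 yaw deg 17.9 key xy [483.5 318.1] z 107.3 F [-0.2 -0.2 -3.7] T [ 0.05  0.01 -0.03] tilt q [0.0001 0.    ] q7 -2.08
t 67.0 yaw deg 17.9 key xy [483.6 318.2] z 107.2 F [-0.6 -0.7 -0.7] T [-0.18  0.25  0.  ] tilt q [0.0001 0.0002] q7 -2.08
```

Touching the floor (weight mostly gone). Release and rise.

```bash
python3 -m creep '[[0,0,-0.3,0,0,0],[0,0,0,0,0,0],[0,0,0,0,0,0],[0,0,0,0,0,0],[0,0,0,0,0,0],[0,0,0,0,0,0],[0,0,0,0,0,0],[0,0,0,0,0,0]]' 85
python3 -m creep '[[0,0,5,0,0,0],[0,0,10,0,0,0],[0,0,20,0,0,0],[0,0,25,0,0,0],[0,0,25,0,0,0],[0,0,25,0,0,0],[-6,-4,25,0,0,0],[-12,-5,20,0,0,0],[-12,-5,0,0,0,0],[0,0,0,0,0,0],[0,0,0,0,0,0]]'
python3 - <<'E'
from h import *
import pickle
c=cam("wrist");save(c,"w18",s=1.5);pickle.dump(c,open("w18.pkl","wb"))
E
```

```text
time_s: 67.65
position: [0.483, 0.318, 0.1064]
tool_rot: [0.0, 0.988, 0.156, 0.0]
wrist_force: [-0.4, 0.2, 0.0]
gripper_width: 0.991
time_s: 68.57
position: [0.4529, 0.304, 0.2622]
tool_rot: [-0.0, 0.988, 0.156, 0.001]
wrist_force: [-0.7, 0.4, -0.4]
gripper_width: 0.994
```

View pics/w18.png

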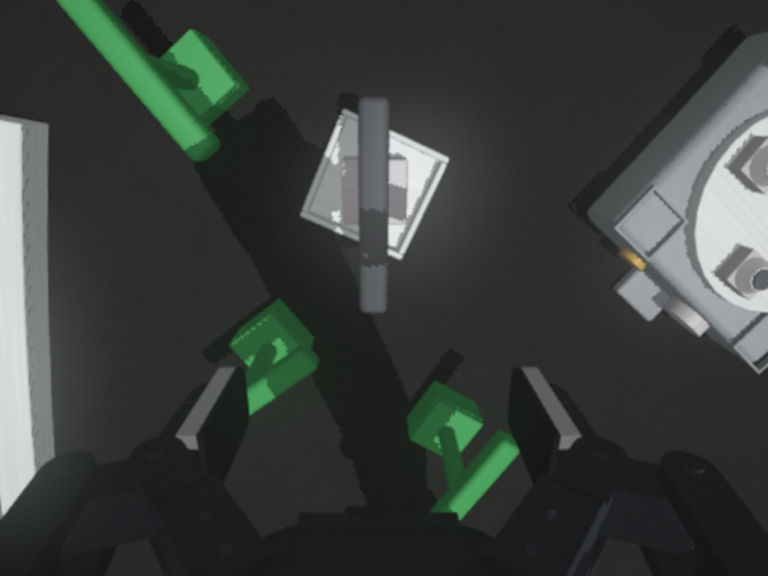

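The key stands in its tray as at the start (bar (373,98)–(373,310)). Now check the nuts and the knocked mallet.

```bash
python3 -m creep '[[3,-10,0,0,0,0],[6,-22,0,0,0,0],[6,-22,0,0,0,0],[6,-22,0,0,0,0],[6,-22,0,0,0,0],[6,-22,0,0,0,0],[6,-22,0,0,0,0],[6,-22,0,0,0,0],[6,-22,0,0,0,0],[6,-22,0,0,0,0],[6,-22,0,0,0,0],[6,-22,0,0,0,0],[6,-22,0,0,0,0],[6,-22,0,0,0,0],[2,-9,0,0,0,0],[0,0,0,0,0,0],[0,0,0,0,0,0],[0,0,0,0,0,0]]'
python3 - <<'E'
from h import *
import pickle
c=cam("wrist");save(c,"w19",s=1.5)
t=cam("top");save(t,"t19",(340,190,450,330),4)
h=onz(t,605/1.5,380/1.5,.07)*1000;ce=np.array([475.5,-296.2]);y=np.radians(-8.1)
d=h[:2]-ce;print(h,d, "board frame",d@[np.cos(y),np.sin(y)],d@[-np.sin(y),np.cos(y)])
E
```

```text
time_s: 70.12
position: [0.5357, 0.0008, 0.2611]
tool_rot: [-0.001, 0.988, 0.157, -0.0]
wrist_force: [-0.1, -0.3, 0.0]
gripper_width: 0.991
[ 433.90250237 -303.8481352    70.        ] [-41.59749763  -7.6481352 ] board frame -40.10487508179653 -13.432973442357634
```

View pics/w19.png

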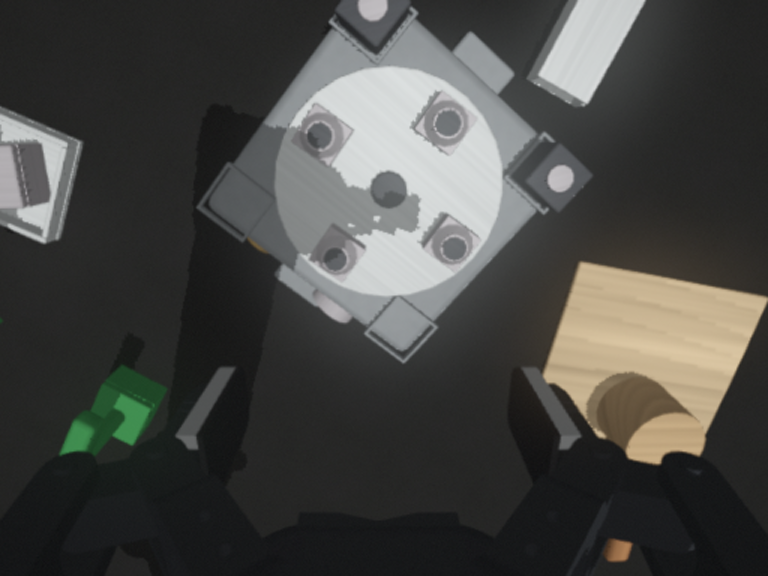

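View pics/t19.png

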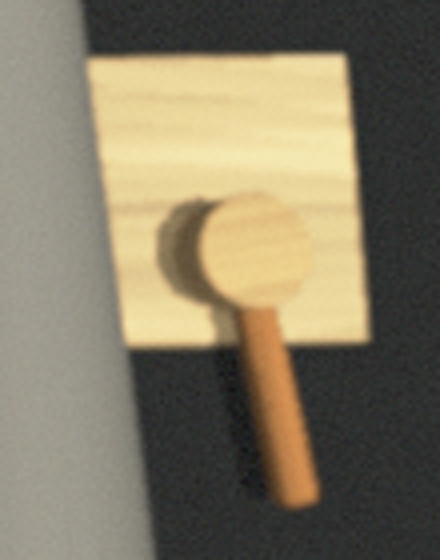

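Mallet: upright with its whole head on the board (about −40, −13 mm from its middle), so it may stay. Check the nut angles in close-up.

```bash
python3 - <<'E'
from h import *
import pickle
c=cam("wrist");pickle.dump(c,open("w20.pkl","wb"));im=c["image"];t=[]
for p in[(629,-14.4),(553.6,-47.2),(521,28.4),(596.2,61.1)]:
    u,v=[int(round(x)) for x in proj(c,(p[0]/1000,p[1]/1000,.087))];print(u,v)
    t.append(cv2.resize(im[v-28:v+28,u-28:u+28],(300,300),interpolation=cv2.INTER_CUBIC))
cv2.imwrite("pics/nuts3.png",np.vstack([np.hstack(t[:2]),np.hstack(t[2:])]))
E
```

```text
297 82
301 162
224 169
214 90
```

View pics/nuts3.png

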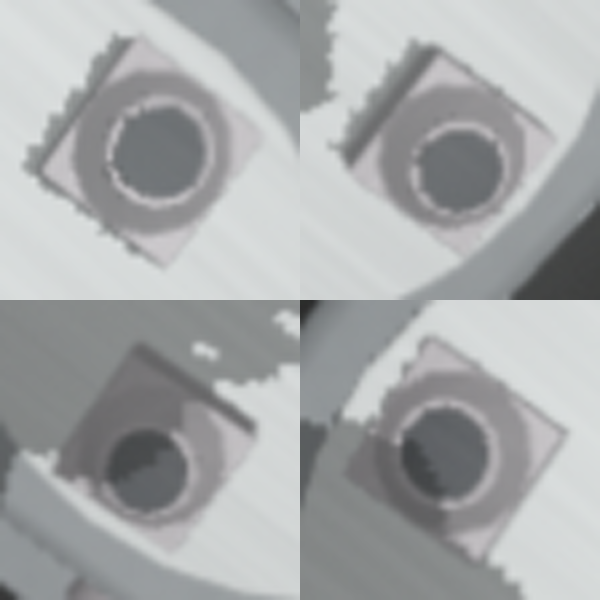

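```bash
python3 - <<'E'
from h import *
import pickle
c=pickle.load(open("w20.pkl","rb"));k=300/56
f=lambda o,p: onz(c,o[0]-28+(p[0]+.5)/k-.5,o[1]-28+(p[1]+.5)/k-.5,.087)[:2]
for n,o,a,b in[("A",(297,82),(140,36),(262,138)),("A",(297,82),(42,172),(164,268)),("B",(301,162),(142,52),(254,137)),("C",(224,169),(136,52),(252,138)),("D",(214,90),(132,38),(266,132)),("D",(214,90),(266,132),(188,258))]:
    d=f(o,b)-f(o,a);y=np.degrees(np.arctan2(d[1],d[0]))%90;y=y-90 if y>45 else y
    print(n,"yaw mod90",round(y,1),"joint est",round(np.radians(-21.5-(y-90)),2))
E
```

```text
A yaw mod90 -19.1 joint est 1.53
A yaw mod90 -18.4 joint est 1.52
B yaw mod90 -18.2 joint est 1.51
C yaw mod90 -19.5 joint est 1.54
D yaw mod90 -16.4 joint est 1.48
D yaw mod90 -15.3 joint est 1.46
```

All four nuts measure about 1.5 rad, both pins are flush, and the mallet and key are standing. Handing in.

```bash
python3 - <<'E'
from h import *
s=arm.read_state();print(s["time_s"],s["wrist_force"])
arm.close_job()
E
```

```text
70.2667 [-0.51780538  0.08010043  0.13134468]
the job is handed in; nothing more can be done
```

The gearbox is closed up and the job is handed in at 70.3 s; no verdict was reported.

- **Pins:** only two of the four pin holders were there. I pressed both pins to their stops with the mallet; the force kept rising with no further travel, and both look flush.
- **Nuts:** with the grey T-key from the tray I turned all four nuts to about 45° in cross order. I then turned all four to the firm stop, also in cross order, at about 2 N m each. In the last picture they measured 1.46–1.54 rad, where the stop is 1.5.
- **T-key:** it stands upright in its tray, about as at the start.
- **Mallet:** it was knocked about 5 cm aside after I had put it back. It still stood upright with its whole head on the board, about 40 mm and 13 mm off the centre, so I left it there.
- **Other checks:** the offcut and tape measure were not touched, and the arm was clear of everything. No check failed. An early side view made it look as if the mallet was tipping in the grip, but the wrist camera showed it had not slipped.

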